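Pack the planters and clip the case shut

ROBOT

A 6-joint arm with a two-finger parallel gripper is mounted at the origin on the work surface. World frame = base frame: x ahead of the robot, y to its left, z up, the work surface at z = 0. Lengths are in m, angles in degrees, forces in N, time in s.
With the tool pointing down it reaches from about 0.425 to 0.95 m from the base axis. Payload 14.7 kg.
Tool frame: the origin (TCP) lies at the very end of the fingers, on their centre line; the grasp point (between the pads) lies hold_point_z behind it (hold_point_z is the distance from the TCP to the grasp point, in m); z points along the fingers, y is the line along which they close (so a half turn about z gives the same grasp; the last joint's range is limited). The gripper opens to 85 mm and grips with 20 to 120 N. Pads are 22 mm wide; open, the fingers measure 114 mm over their backs; the gripper's body (76 mm by 85 mm) begins 54 mm behind the grasp point. The pads swing forward as they close: fully open they stand 13 mm farther back than shut.
Start: joints at [-74.863, 27.513, 91.461, -0, 61.026, -2.67], TCP at [0.199, -0.619, 0.231] pointing down, gripper open.
Joint ranges: [-157.49, 157.49], [-46.99, 117.5], [13.45, 153.17], [-89.5, 269.5], [5.16, 153.95], [-167.48, 167.48]. Speed limits (degrees/s): [108.29, 108.29, 136.94, 172.46, 172.46, 172.46].

INTERFACE

Orientations are given as a 3x3 rotation matrix whose columns are the frame's x, y, z axes.
In Python, from bench import get_state, grab_frame, sign_off, look_for, spot_point, hold_point_z gives the robot as it stands.
- The arm moves only by the tool servo_tool, never from a script. Its argument "series" is one flat list of numbers, 7 for each row, row after row: the shift along the tool's x, y, z in mm, then the turn, a rotation vector about the tool's x, y, z in degrees, then the finger opening in mm, from 0 to 85.4. A call has 1 to 8 rows; each row shifts and turns the commanded pose from where the row before left it, along the tool's axes as they then stand; what a row does not reach is not made up. A row lasts 1/12 s, in which the tool goes at most 41.7 mm and 7.16 degrees, less where a joint would pass 70% of its speed; a pose out of reach is approached as far as the arm can. A call is refused whole if a number of a shift passes 41.7 or a number of a turn 7.16, either way. A call with a gripper value outside its range is refused whole. The fingers move at their own pace and stop on an object; "newtons" is the grip in N (left out, the last holds). Time passes only in rows, so rows that do not move let the fingers close. It gives the time, the measured TCP pose, the force, the opening and the grip force at its end, in the units of the state.
- get_state(): the state, without advancing time (a new reading comes with each control period).
- grab_frame(name): name is "scene" or "top" or "wrist"; returns a dict with "image" (384x512x3 uint8, blue, green, red), "z_map" (384x512 float32, m along the optical axis (not along the pixel's ray), 0 where there is no reading), "camera_matrix" (3x3 intrinsics, pixels), "world_from_camera" (4x4, takes a point from camera to world coordinates); the wrist camera has in their place "mount" (4x4, takes a point from camera to tool coordinates, whose origin is the TCP and whose axes are the flange's). Camera axes: x right, y up, looking along -z (the intrinsics and any distortion apply to the point x, -y, -z); pixel columns grow to the right and rows downward; lengths in m; the calibration is good to about 2 mm. A picture is of the moment at which its call begins: read the wrist's pose just before it.
- sign_off(): hands the job in; it is judged then, once.
Trained networks look in a picture, given as the dict that the camera call returned (one of the last four; its "shot" number tells which), for a name from the list of things; names that differ only in an ending like _2 or _b are one class to them, and where a whole thing is asked for, a point or a joint stands for the part that bears it (a point fixed in the world has none). Each returns a list of dicts, best first, with "confidence" (0 to 1); they miss things now and then, are a little off and sometimes report something else, mostly with a low value. They report only what shows in the picture. A call takes as long as a camera call.
- look_for(picture, label): "box" ([left, top, right, bottom] in pixels, round what is visible of it).
- spot_point(picture, label): "xy" ([column, row] in pixels: a listed point, or the origin of a listed thing).
The state is a dict: "t": time; "joints": joint angles; "joint_velocities": joint speeds; "joint_torque": joint torques, N m; "ee_pos": TCP position; "ee_rot": TCP orientation; "ft_force": force on the tool from outside, world axes, zero at the start; "moment": the same for the moment, N m; "width": finger opening in m; "grasp_force": force on a finger pad.
Only numpy, scipy, OpenCV 4.12 (cv2) and the standard library are available. Lean on these libraries where they do the work, as an engineer would, in place of code of your own. Each camera call takes 0.05 s, during which the arm holds its last target. There are 200 camera calls.

TASK

Pack the order: stand every square blue planter upright in one straight row in the channel along the middle of the grey case, square to it. When they are all in, lay the white cover on the case and press it down evenly until it has clicked fully home at all four clips, flush on the rim all round. Leave the other things on the bench where they are.

Things in the scene. Friction and masses are not known exactly. Their poses are not given: they have to be found in the camera images.
- case: grey plastic carrying case, fixed to the bench, open on top. Origin: centre of its underside; x along its long side, y across, z up. Outside 272 (x) x 130 (y) mm, walls 5 mm thick, rim at z = 68 mm; inside 262 x 120 mm, floor at z = 5 mm. The cover fits either way round
- channel (a point): centre of the case's inner floor (5 mm above its underside), axes as the case's. Two ribs 9 mm high and 4 mm thick run lengthwise on the floor at y = +-30 mm and leave a channel 56 mm wide along the middle for the row of planters; 262 mm long, wall to wall
- clips (a point): middle point between the four black sprung clips, 76 mm above the case's underside, axes as the case's. The clips stand outside the long walls at x = +-85 mm; their wedge noses, 30 mm long in x, point inward at y = +-61 mm (4 mm over the cover's edge); their tops are 85 mm above the case's underside
- cover: white cover plate for the case, 272 (x) x 130 (y) mm, 4 mm thick, about 300 g. Origin: midway between the tips of its four legs, z up, x along its long side. It stands on round-ended corner legs, 10 mm thick, 24 mm long, at x = +-124.5, y = +-53.5 mm; plate top at z = 28 mm. The legs drop just inside the case's walls with 1.5 mm play
- handle (a point): top centre of the black rib handle in the middle of the cover: rib 100 mm along x, 24 mm wide in y, 30 mm high, from the plate's top up to 58 mm above the cover's origin. Laid on the case, the cover first rests on the clip noses, its origin about 56 mm above the case's underside; fully home the origin is at 44 mm and the plate lies on the rim
- press1 (a point): point on the top face of the cover's plate next to one clip, at x = +85, y = +42 mm in the cover's frame: a good place to press. Pressed there with 8 to 18 N the corner slips 12 mm down past its clip and clicks (a neighbour may go with it); plate top 84 mm above the case's underside before, 72 mm when home
- press2 (a point): point on the top face of the cover's plate next to one clip, at x = +85, y = -42 mm in the cover's frame: a good place to press. Pressed there with 8 to 18 N the corner slips 12 mm down past its clip and clicks (a neighbour may go with it); plate top 84 mm above the case's underside before, 72 mm when home
- press3 (a point): point on the top face of the cover's plate next to one clip, at x = -85, y = +42 mm in the cover's frame: a good place to press. Pressed there with 8 to 18 N the corner slips 12 mm down past its clip and clicks (a neighbour may go with it); plate top 84 mm above the case's underside before, 72 mm when home
- press4 (a point): point on the top face of the cover's plate next to one clip, at x = -85, y = -42 mm in the cover's frame: a good place to press. Pressed there with 8 to 18 N the corner slips 12 mm down past its clip and clicks (a neighbour may go with it); plate top 84 mm above the case's underside before, 72 mm when home
- planter1: square blue glazed planter with rust-red rim and foot, open on top, 46 x 46 mm, 56 mm tall, 160 g; origin centre of its underside, x and y square to its sides, z up. All planters are alike; from three to five of them are there
- planter2: square blue glazed planter with rust-red rim and foot, open on top, 46 x 46 mm, 56 mm tall, 160 g; origin centre of its underside, x and y square to its sides, z up. All planters are alike; from three to five of them are there
- planter3: square blue glazed planter with rust-red rim and foot, open on top, 46 x 46 mm, 56 mm tall, 160 g; origin centre of its underside, x and y square to its sides, z up. All planters are alike; from three to five of them are there
- planter4: square blue glazed planter with rust-red rim and foot, open on top, 46 x 46 mm, 56 mm tall, 160 g; origin centre of its underside, x and y square to its sides, z up. All planters are alike; from three to five of them are there
- planter5: square blue glazed planter with rust-red rim and foot, open on top, 46 x 46 mm, 56 mm tall, 160 g; origin centre of its underside, x and y square to its sides, z up. All planters are alike; from three to five of them are there
- cup: a round white ceramic cup, 52 mm wide, 75 mm tall, origin centre of its underside; stands among the planters; a bystander, leave it alone
- vase: a round green glazed vase 90 mm wide, 130 mm tall, origin centre of underside; a bystander, leave it alone
- bowl: a rust-red bowl 120 mm wide, 50 mm tall, origin centre of underside; a bystander, leave it alone
- stand: a black wooden display stand 130 x 130 x 56 mm, origin centre of underside; a bystander, leave it alone
- tape: a cardboard roll 100 mm wide, 48 mm tall, origin centre of underside; a bystander, leave it alone
- glaze_jar: a white jar 70 mm wide, 100 mm tall, origin centre of underside; a bystander, leave it alone
- brush: a brush 180 mm long lying on the table; a bystander, leave it alone

How it is judged:
By the outcome, as a careful person would: the job done as asked, in the order asked, and still so for the second after the job is handed in, with the robot touching nothing.
Of planter1, planter2, planter3, planter4, planter5 only 3 to 5 are there at a start; the rules pass over those that are not, and their reading is None.
At some moment in a run one of planter1, planter2, planter3, planter4, planter5 may be knocked a few centimetres aside while the robot is not near it.
It also fails if it takes over 210 s, if anything falls off the work surface, if the arm or the gripper's body presses on something with over 40 N, if the wrist force passes 120 N, or if a joint passes its speed limit or range.

## Working session

There is one attempt and no reset: what is moved stays moved. The work goes in short steps, Python scripts to look and compute and a tool call to move; the robot and the scene stay as the last step left them, time stands still between calls to the robot, and variables do not carry over. Pictures are saved under pics/ and viewed, at most 14 in all, crops included, and the job is handed in when it is done.

Besides the shell and the picture viewer there is one more tool, called in YAML: its name, and indented under it one key for each argument. servo_tool: Moves the arm, as the interface text tells. Its arguments: {"type":"object","properties":{"series":{"type":"array"},"newtons":{"type":"number"}},"required":["series"]}

```bash
ls; mkdir -p pics; cat > h.py <<'E'
import numpy as np, cv2
from bench import *
def w(d,st=None):
    if 'world_from_camera' in d: return np.array(d['world_from_camera'])
    st=st or get_state(); T=np.eye(4); T[:3,:3]=st['ee_rot']; T[:3,3]=st['ee_pos']; return T@np.array(d['mount'])
def cloud(d,T):
    K=np.array(d['camera_matrix']); z=d['z_map']; v,u=np.mgrid[:384,:512]
    p=np.stack([(u-K[0,2])/K[0,0]*z,-(v-K[1,2])/K[1,1]*z,-z],-1)
    P=p@T[:3,:3].T+T[:3,3]; P[z==0]=np.nan; return P
E
python3 - <<'E'
from h import *
s=get_state(); print(s['ee_pos'],s['ee_rot'],s['t'],s['ft_force'],hold_point_z if not callable(hold_point_z) else hold_point_z())
for n in('top','scene'):
    d=grab_frame(n); print(n,[k for k in d],d['camera_matrix'],np.round(w(d),3)); cv2.imwrite(f'pics/{n}0.png',d['image'])
    P=cloud(d,w(d)); np.save(n+'.npy',P)
    for l in('planter1','cup','case','cover','vase','bowl','stand','tape','glaze_jar','brush'):
        for r in look_for(d,l):
            b=np.array(r['box']); c=((b[:2]+b[2:])/2).astype(int)
            print(l,round(r['confidence'],2),b.round(),P[min(c[1],383),min(c[0],511)].round(3))
E
```

```text
pics
[ 0.19869646 -0.61845007  0.23067441] [[ 9.52102044e-01  3.05780326e-01 -3.00471531e-04]
 [ 3.05780465e-01 -9.52101311e-01  1.18345709e-03]
 [ 7.57985573e-05 -1.21865024e-03 -9.99999255e-01]] 0.0 [ 0.27916118  0.17409788 -0.51280649] 0.0187
top ['image', 'z_map', 'camera_matrix', 'world_from_camera', 'shot'] [[446.22584485   0.         255.27835268]
 [  0.         446.22584485 193.79784344]
 [  0.           0.           1.        ]] [[-1.000e-02  9.960e-01 -8.500e-02  4.660e-01]
 [-1.000e+00 -1.000e-02  2.000e-03 -3.500e-02]
 [ 1.000e-03  8.500e-02  9.960e-01  1.379e+00]
 [ 0.000e+00  0.000e+00  0.000e+00  1.000e+00]]
planter1 0.78 [103. 225. 122. 241.] [0.466 0.404 0.003]
planter1 0.73 [103. 183. 123. 199.] [0.598 0.405 0.008]
planter1 0.65 [177. 183. 196. 200.] [0.593 0.176 0.009]
cup 0.84 [136. 187. 157. 202.] [0.585 0.299 0.01 ]
case 0.87 [298. 157. 361. 248.] [ 0.555 -0.265  0.003]
cover 0.87 [229. 159. 275. 249.] [ 0.55  -0.024  0.061]
vase 0.84 [166. 122. 198. 156.] [0.73  0.17  0.129]
vase 0.31 [297. 154. 358. 251.] [ 0.555 -0.259  0.001]
bowl 0.89 [223. 109. 261. 144.] 
[... 1019 characters left out ...]
308. 259. 332. 295.] [0.592 0.308 0.071]
case 0.75 [197. 144. 285. 199.] [ 0.527 -0.278  0.015]
cover 0.93 [220. 188. 310. 233.] [ 0.566 -0.02   0.029]
vase 0.69 [219. 237. 258. 292.] [0.749 0.208 0.096]
bowl 0.7 [175. 216. 220. 250.] [ 0.776 -0.032  0.013]
bowl 0.3 [187. 130. 229. 158.] [ 0.586 -0.45   0.058]
stand 0.85 [186. 129. 231. 158.] [ 0.583 -0.46   0.058]
tape 0.75 [215. 189. 312. 235.] [ 0.571 -0.017  0.029]
tape 0.73 [248. 129. 275. 147.] [ 0.345 -0.48   0.013]
glaze_jar 0.77 [172. 187. 196. 226.] [ 0.791 -0.089  0.077]
glaze_jar 0.45 [276. 238. 299. 266.] [0.607 0.189 0.058]
brush 0.75 [279. 305. 324. 380.] [0.695 0.401 0.021]
brush 0.56 [372. 279. 404. 317.] [0.484 0.417 0.057]
```

```bash
python3 - <<'E'
import cv2
a=cv2.imread('pics/top0.png')[95:295,80:440]; cv2.imwrite('pics/top0c.png',cv2.resize(a,None,fx=2.2,fy=2.2,interpolation=cv2.INTER_CUBIC))
E
python3 - <<'E'
from h import *
P=np.load('top.npy')
def rect(m):
    q=P[m][:,:2]; q=q[~np.isnan(q).any(1)]
    r=cv2.minAreaRect((q*1000).astype(np.float32)); return np.round(r[0],1),np.round(r[1],1),round(r[2],1),len(q)
Z=P[...,2]; v,u=np.mgrid[:384,:512]
def reg(b): return (u>=b[0])&(u<=b[2])&(v>=b[1])&(v<=b[3])
for n,b,lo,hi in (('p1',[98,220,127,246],.045,.065),('p2',[98,178,127,203],.045,.065),('p3',[172,178,200,204],.045,.065),('cup',[130,181,162,206],.06,.085),('case',[292,150,366,255],.05,.1),('cover',[222,152,280,255],.02,.036),('handle',[222,152,280,255],.045,.07)):
    m=reg(b)&(Z>lo)&(Z<hi)
    print(n,rect(m),np.nanmedian(Z[m]))
E
```

```text
p1 (array([464.4, 397.1]), array([46.8, 49.2]), 3.6, 129) 0.05494751542363252
p2 (array([591.8, 395.2]), array([48.6, 47. ]), 82.2, 137) 0.05492105467976227
p3 (array([596.2, 169.2]), array([48.2, 47. ]), 85.6, 119) 0.05522654813974959
cup (array([579.9, 287.4]), array([48.7, 49.2]), 51.9, 99) 0.07277981093595698
case (array([ 548.7, -248.8]), array([272.3, 155.9]), 4.0, 870) 0.06707794097503283
cover (array([559.7, -31.3]), array([130.1, 272.3]), 85.3, 3510) 0.027164791878780403
handle (array([558.8, -31.1]), array([23.9, 98.5]), 85.3, 266) 0.05609320301955223
```

View pics/top0c.png

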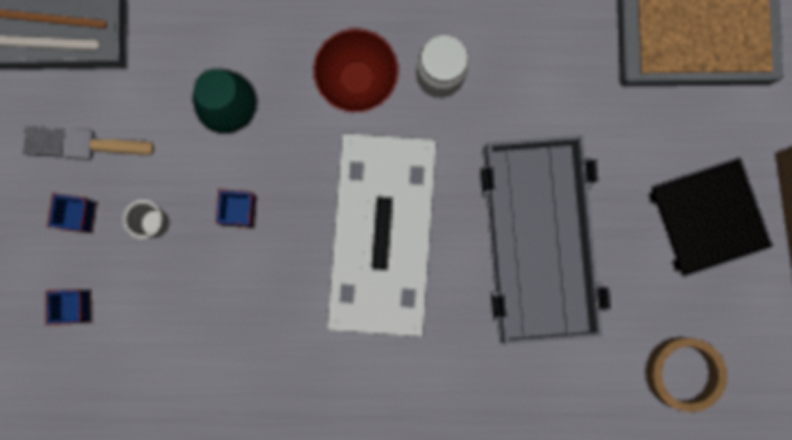

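The top view shows three planters (crop pixels about (72,212), (68,307), (237,208)), the cup at (145,218), the white cover in the middle with its handle at (382,233), and the open case at (540,240). The depth map gives matching sizes and heights.

```bash
cat >> h.py <<'E'
def plan(x,y,z,yaw,step=41,speed=7):
    s=get_state(); p=np.array(s['ee_pos']); R=np.array(s['ee_rot']); y0=np.degrees(np.arctan2(R[1,0],R[0,0]))
    d=(np.array([x,y,z])-p)*1000; a=(yaw-y0+180)%360-180
    n=max(int(np.ceil(np.linalg.norm(d)/step)),int(np.ceil(abs(a)/speed)),1)
    print('from',p.round(4),'yaw',round(y0,2),'d',d.round(1),'a',round(a,2),'n',n)
    rows=[]
    for i in range(n):
        t=np.radians(y0+a*i/n); c,sn=np.cos(t),np.sin(t)
        e=d/n; rows.append([round(float(v),1) for v in (c*e[0]+sn*e[1], sn*e[0]-c*e[1], -e[2],0,0,-a/n)])
    for r in rows: print(r)
    return rows
E
python3 - <<'E'
from h import *
print(np.round(grab_frame('wrist')['mount'],3))
P=np.load('top.npy'); Z=P[...,2]; m=np.zeros(Z.shape,bool); m[115:165,160:205]=1
q=P[m&(Z>.1)&(Z<.15)][:,:2]; print('vase',q.min(0),q.max(0))
a=cv2.imread('pics/scene0.png'); cv2.imwrite('pics/scene0b.png',a)
plan(.58,.13,.25,90)
E
```

```text
[[ 0.     0.946  0.324  0.084]
 [ 1.     0.    -0.     0.   ]
 [-0.     0.324 -0.946 -0.142]
 [ 0.     0.     0.     1.   ]]
vase [0.71596909 0.15690387] [0.76848234 0.20963986]
from [ 0.1988 -0.6189  0.2313] yaw 17.81 d [381.2 748.9  18.7] a 72.19 n 21
[28.2, -28.4, -0.9, 0.0, 0.0, -3.4]
[29.8, -26.7, -0.9, 0.0, 0.0, -3.4]
[31.4, -24.8, -0.9, 0.0, 0.0, -3.4]
[32.8, -22.9, -0.9, 0.0, 0.0, -3.4]
[34.1, -20.9, -0.9, 0.0, 0.0, -3.4]
[35.3, -18.8, -0.9, 0.0, 0.0, -3.4]
[36.4, -16.6, -0.9, 0.0, 0.0, -3.4]
[37.3, -14.4, -0.9, 0.0, 0.0, -3.4]
[38.1, -12.2, -0.9, 0.0, 0.0, -3.4]
[38.8, -9.9, -0.9, 0.0, 0.0, -3.4]
[39.3, -7.5, -0.9, 0.0, 0.0, -3.4]
[39.7, -5.2, -0.9, 0.0, 0.0, -3.4]
[39.9, -2.8, -0.9, 0.0, 0.0, -3.4]
[40.0, -0.4, -0.9, 0.0, 0.0, -3.4]
[40.0, 2.0, -0.9, 0.0, 0.0, -3.4]
[39.8, 4.4, -0.9, 0.0, 0.0, -3.4]
[39.4, 6.8, -0.9, 0.0, 0.0, -3.4]
[39.0, 9.2, -0.9, 0.0, 0.0, -3.4]
[38.3, 11.5, -0.9, 0.0, 0.0, -3.4]
[37.6, 13.8, -0.9, 0.0, 0.0, -3.4]
[36.7, 16.0, -0.9, 0.0, 0.0, -3.4]
```

View pics/scene0.png

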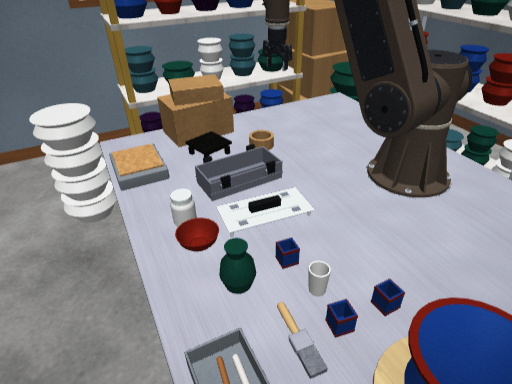

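The scene view confirms three planters at (288,253), (341,317) and (388,296), and the case is open and empty at (240,172). I'm moving to above the nearest one.

servo_tool:
  series: [28,-28,-1,0,0,-3.4,85,30,-27,-1,0,0,-3.4,85,31,-25,-1,0,0,-3.4,85,33,-23,-1,0,0,-3.4,85,34,-21,-1,0,0,-3.4,85,35,-19,-1,0,0,-3.4,85,36,-17,-1,0,0,-3.4,85,37,-14,-1,0,0,-3.4,85]

```text
t: 1.82
ee_pos: [0.3437, -0.3325, 0.2395]
ee_rot: [[0.705, 0.709, 0.0], [0.709, -0.705, -0.0], [0.0, 0.0, -1.0]]
ft_force: [1.1, 0.5, -0.3]
width: 0.0853
grasp_force: 0.0
```

servo_tool:
  series: [38,-12,-1,0,0,-3.4,65,39,-10,-1,0,0,-3.4,65,39,-8,-1,0,0,-3.4,65,40,-5,-1,0,0,-3.4,65,40,-3,-1,0,0,-3.4,65,40,0,-1,0,0,-3.4,65,40,2,-1,0,0,-3.4,65,40,4,0,0,0,-3.4,65]

```text
t: 2.48
ee_pos: [0.4911, -0.0474, 0.2468]
ee_rot: [[0.303, 0.953, 0.001], [0.953, -0.303, -0.0], [0.0, 0.001, -1.0]]
ft_force: [0.9, -0.5, -0.3]
width: 0.0649
grasp_force: 0.0
```

servo_tool:
  series: [39,7,0,0,0,-3.4,65,39,9,0,0,0,-3.4,65,38,12,0,0,0,-3.4,65,38,14,0,0,0,-3.4,65,37,16,0,0,0,-3.4,65,0,0,0,0,0,0,65,0,0,0,0,0,0,65]

```text
t: 3.07
ee_pos: [0.5844, 0.1296, 0.2459]
ee_rot: [[0.011, 1.0, -0.0], [1.0, -0.011, 0.0], [0.0, -0.0, -1.0]]
ft_force: [-1.2, 0.0, -0.4]
width: 0.0652
grasp_force: 0.0
```

```bash
cat >> h.py <<'E'
def see(name,lo,hi,near,rad=.06,cam='wrist'):
    s=get_state(); d=grab_frame(cam); P=cloud(d,w(d,s)); Z=P[...,2]
    with np.errstate(invalid='ignore'): m=(Z>lo)&(Z<hi)&(np.hypot(P[...,0]-near[0],P[...,1]-near[1])<rad)
    q=P[m]; r=cv2.minAreaRect((q[:,:2]*1000).astype(np.float32))
    print(name,np.round(r[0],1),np.round(r[1],1),'ang',round(r[2],1),'n',len(q),'ztop',np.percentile(q[:,2],[50,90]).round(4) if len(q) else 0)
    return d,P,r
E
python3 - <<'E'
from h import *
d,P,r=see('p3',.045,.065,(.596,.169)); cv2.imwrite('pics/w1.png',d['image'])
for o in look_for(d,'planter1'): print(o)
see('p3top',.045,.065,(.596,.169),cam='top')
E
```

```text
p3 [595.8 169.8] [47.3 46.9] ang 85.2 n 770 ztop [0.0552 0.0563]
{'box': [248.0, 108.4, 290.9, 156.0], 'confidence': 0.57}
p3top [0. 0.] [0. 0.] ang 0.0 n 0 ztop 0
```

View pics/w1.png

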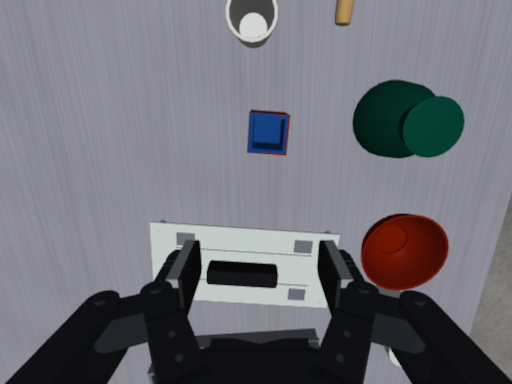

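The wrist view shows the planter at (268,132), where expected; the rim measures 47 mm and stands at the right height. Grasping it now.

servo_tool:
  series: [20,5.5,30,0,0,2.1,65,20.3,5.5,41,0,0,2.1,65,0,0,41,0,0,0,65,0,0,41,0,0,0,65,0,0,41,0,0,0,65,0,0,34,0,0,0,65,0,0,0,0,0,0,65,0,0,0,0,0,0,65]

```text
t: 3.88
ee_pos: [0.5944, 0.1643, 0.0216]
ee_rot: [[0.089, 0.996, -0.003], [0.996, -0.089, -0.001], [-0.001, -0.003, -1.0]]
ft_force: [0.6, 0.1, 0.1]
width: 0.0649
grasp_force: 0.0
```

servo_tool:
  newtons: 35
  series: [0,0,0,0,0,0,30,0,0,0,0,0,0,30,0,0,0,0,0,0,30,0,0,0,0,0,0,30,0,0,0,0,0,0,30,0,0,0,0,0,0,30]

```text
t: 4.38
ee_pos: [0.5973, 0.1658, 0.025]
ee_rot: [[0.087, 0.996, 0.004], [0.996, -0.087, 0.001], [0.001, 0.004, -1.0]]
ft_force: [-0.4, -3.2, 11.4]
width: 0.0455
grasp_force: 37.8
```

servo_tool:
  series: [0,0,-15,0,0,0,30,0,0,-30,0,0,0,30,0,0,-41,0,0,0,30,0,0,-41,0,0,0,30,0,0,-33,0,0,0,30,0,0,0,0,0,0,30]

```text
t: 4.88
ee_pos: [0.5994, 0.1666, 0.191]
ee_rot: [[0.087, 0.996, 0.012], [0.996, -0.087, 0.003], [0.004, 0.012, -1.0]]
ft_force: [2.1, 0.8, -2.2]
width: 0.0456
grasp_force: 37.0
```

```bash
python3 - <<'E'
from h import *
s=get_state();print(s['width'],s['grasp_force'],s['ft_force'])
see('case',.06,.075,(.549,-.249),.19,cam='top')
see('p1',.045,.065,(.464,.397),cam='top')
see('p2',.045,.065,(.592,.395),cam='top')
plan(.549,-.249,.18,94)
E
```

```text
0.04556123199580141 37.01362073421478 [ 2.05190308  0.77002746 -2.23422984]
case [ 552.5 -301.8] [272.6 261.4] ang 3.8 n 518 ztop [0.0668 0.0712]
p1 [0. 0.] [0. 0.] ang 0.0 n 0 ztop 0
p2 [0. 0.] [0. 0.] ang 0.0 n 0 ztop 0
from [0.5956 0.1657 0.1833] yaw 85.0 d [ -46.6 -414.7   -3.3] a 9.0 n 11
[-37.9, -0.9, 0.3, 0.0, 0.0, -0.8]
[-37.9, -1.5, 0.3, 0.0, 0.0, -0.8]
[-37.9, -2.0, 0.3, 0.0, 0.0, -0.8]
[-37.8, -2.6, 0.3, 0.0, 0.0, -0.8]
[-37.8, -3.1, 0.3, 0.0, 0.0, -0.8]
[-37.8, -3.6, 0.3, 0.0, 0.0, -0.8]
[-37.7, -4.2, 0.3, 0.0, 0.0, -0.8]
[-37.6, -4.7, 0.3, 0.0, 0.0, -0.8]
[-37.6, -5.3, 0.3, 0.0, 0.0, -0.8]
[-37.5, -5.8, 0.3, 0.0, 0.0, -0.8]
[-37.4, -6.3, 0.3, 0.0, 0.0, -0.8]
```

```bash
python3 - <<'E'
from h import *
d=grab_frame('top'); cv2.imwrite('pics/t2.png',d['image']); P=cloud(d,w(d))
for v,u in ((191,113),(233,112),(200,50),(200,460)): print(P[v,u].round(3),d['z_map'][v,u])
E
```

```text
[0.537 0.204 0.629] 0.75212216
[0.466 0.188 0.682] 0.69375753
[0.564 0.565 0.073] 1.3081944
[ 0.547 -0.598  0.158] 1.2243203
```

View pics/t2.png

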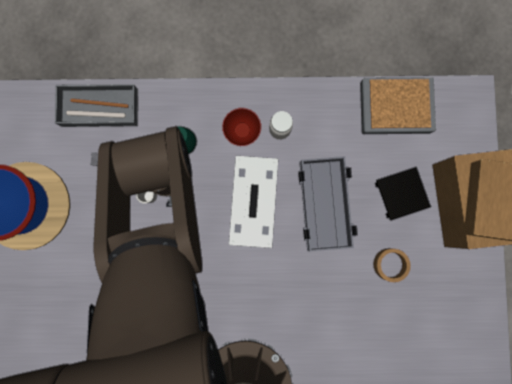

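The arm hides the other planters for now, but the case is clear at (327,204). Carrying the planter over the case.

servo_tool:
  series: [-37.5,5.5,0,0,0,-0.9,30,-37.5,5,0,0,0,-0.9,30,-37.5,4.5,0,0,0,-0.9,30,-37.5,4,0,0,0,-0.9,30,-37.5,3,0,0,0,-0.9,30,-37.5,2.5,0,0,0,-0.9,30,-37.5,2,0,0,0,-0.9,30,-37.5,1.5,0,0,0,-0.9,30]

```text
t: 5.75
ee_pos: [0.6127, -0.1369, 0.1805]
ee_rot: [[-0.039, 0.999, -0.003], [0.999, 0.039, 0.001], [0.001, -0.003, -1.0]]
ft_force: [1.6, 1.2, -1.7]
width: 0.0455
grasp_force: 36.9
```

servo_tool:
  series: [-37.5,1,5,0,0,-0.9,30,-37.5,0.5,5,0,0,-0.9,30,-37.5,0,5,0,0,0,30,0,0,0,0,0,0,30,0,0,0,0,0,0,30,0,0,0,0,0,0,30]

```text
t: 6.25
ee_pos: [0.6205, -0.2472, 0.1656]
ee_rot: [[-0.069, 0.998, -0.002], [0.998, 0.069, 0.001], [0.002, -0.002, -1.0]]
ft_force: [-0.1, 0.1, -2.0]
width: 0.0456
grasp_force: 36.8
```

```bash
python3 - <<'E'
from h import *
s=get_state(); T0=np.eye(4); T0[:3,:3]=s['ee_rot'];T0[:3,3]=s['ee_pos']
print(T0.round(4), s['width'])
d=grab_frame('wrist'); P=cloud(d,w(d,s)); Z=P[...,2]; np.save('w.npy',P); cv2.imwrite('pics/w2.png',d['image'])
# held planter in tool frame
Q=(P-T0[:3,3])@T0[:3,:3]
b=look_for(d,'planter1'); print(b)
t=grab_frame('top'); Pt=cloud(t,w(t)); Zt=Pt[...,2]
with np.errstate(invalid='ignore'):
  m=(Zt>.06)&(Zt<.072)&(abs(Pt[...,0]-.549)<.16)&(abs(Pt[...,1]+.249)<.085)
  q=Pt[m][:,:2]*1000; print('case top',cv2.minAreaRect(q.astype(np.float32)),len(q))
  m=(Z>.06)&(Z<.072)&(abs(P[...,0]-.549)<.16)&(abs(P[...,1]+.249)<.085)
  q=P[m][:,:2]*1000; print('case wrist',cv2.minAreaRect(q.astype(np.float32)),len(q))
see('p1',.045,.065,(.464,.397),.08,cam='top')
see('p2',.045,.065,(.592,.395),.08,cam='top')
E
```

```text
[[-0.0689  0.9976 -0.0025  0.6205]
 [ 0.9976  0.0689  0.0014 -0.2472]
 [ 0.0015 -0.0024 -1.      0.1656]
 [ 0.      0.      0.      1.    ]] 0.045576488010772756
[{'box': [209.4, 192.0, 312.3, 316.8], 'confidence': 0.73}]
case top ((619.605224609375, -245.14450073242188), (149.65896606445312, 119.26776885986328), 84.05253601074219) 122
case wrist ((547.2623291015625, -248.10104370117188), (273.2509765625, 151.43609619140625), 3.774094581604004) 5595
p1 [463.8 397.3] [46.9 46.7] ang 1.4 n 127 ztop [0.0545 0.0575]
p2 [591.6 395.4] [48.5 46.8] ang 82.1 n 136 ztop [0.0546 0.0588]
```

View pics/w2.png

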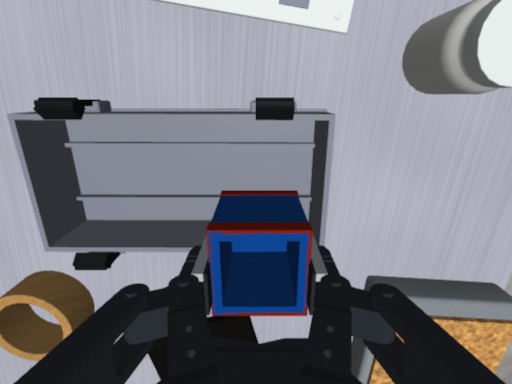

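The wrist view shows the planter held square at (260,250) and the case channel between its ribs, rows 145 to 195. I'll measure the offset in the hand and refine the case pose.

```bash
python3 - <<'E'
from h import *
s=get_state(); R=np.array(s['ee_rot']); P=np.load('w.npy'); Q=(P-np.array(s['ee_pos']))@R*1000
a=cv2.imread('pics/w2.png').astype(int); col=(abs(a[...,1]-np.minimum(a[...,0],a[...,2]))<25)&((a[...,0]-a[...,1]>40)|(a[...,2]-a[...,1]>60))
with np.errstate(invalid='ignore'):
  m=col&(abs(Q[...,1])<28)&(Q[...,2]<60)&(abs(Q[...,0])<45)
  q=Q[m]; print('all',np.percentile(q,[1,50,99],axis=0).round(1))
  top=np.percentile(q[:,2],2); r=q[q[:,2]<top+4]; print('rim z',top,cv2.minAreaRect(r[:,:2].astype(np.float32)),len(r))
  f=q[(q[:,2]>top+8)&(q[:,0]>15)]; print('face x, zmax',np.percentile(f,[5,50,95],axis=0).round(1))
  A=np.polyfit(f[:,2],f[:,0],1); print('face tilt deg',np.degrees(np.arctan(A[0])))
  # rib/walls in case frame
  c,sn=np.cos(np.radians(3.8)),np.sin(np.radians(3.8)); d=P[...,:2]-[.548,-.2485]; cx=1000*(d[...,0]*c+d[...,1]*sn); cy=1000*(-d[...,0]*sn+d[...,1]*c)
  z=P[...,2]*1000; rim=(z>62)&(z<71)
  for lo in(-110,-50,0,50):
    k=rim&(cx>lo)&(cx<lo+40)&(abs(cy)>50)&(abs(cy)<68); print(lo,[(np.percentile(cy[k&sg],[3,97]).round(1),(k&sg).sum()) for sg in (cy>0,cy<0) if (k&sg).sum()>5])
    g=(z>9)&(z<16)&(cx>lo)&(cx<lo+40)&(cy>15)&(cy<45); print('  rib+',cy[g].mean() if g.sum() else None); g=(z>9)&(z<16)&(cx>lo)&(cx<lo+40)&(cy<-15)&(cy>-45); print('  rib-',cy[g].mean() if g.sum() else None)
  k=rim&(abs(cy)<50)&(abs(cx)>120)&(abs(cx)<145); print('ends',np.percentile(cx[k&(cx<0)],[3,97]),np.percentile(cx[k&(cx>0)],[3,97]))
E
```

```text
all [[-20.4 -23.8 -30.2]
 [ 18.4  -2.5 -28.8]
 [ 26.8  22.6  19.4]]
rim z -29.992241337251567 ((3.0641326904296875, -0.7530345916748047), (48.291629791259766, 47.19550704956055), 0.27220767736434937) 915
face x, zmax [[ 26.1 -23.1  17.8]
 [ 26.4 -16.4  19. ]
 [ 26.8   5.2  20. ]]
face tilt deg -6.687753232255249
-110 [(array([60.2, 65.2]), np.int64(91)), (array([-64.1, -59.2]), np.int64(288))]
  rib+ 30.536352495537248
  rib- -29.050965128186768
-50 [(array([60.4, 65.3]), np.int64(339)), (array([-64.8, -59.2]), np.int64(314))]
  rib+ 30.670010818023272
  rib- -28.924550903327386
0 [(array([60.6, 65.4]), np.int64(337)), (array([-64.3, -59.1]), np.int64(63))]
  rib+ 30.732573769646784
  rib- -28.83636323465289
50 [(array([60.7, 65.4]), np.int64(162))]
  rib+ 30.785336048233507
  rib- None
ends [-136.14653567 -130.35763423] [130.54628729 135.54685263]
```

servo_tool:
  series: [1.1,3.1,20,0,0,0,30,0,0,35,0,0,0,30,0,0,35,0,0,0,30,0,0,25,0,0,0,30,0,0,12,0,0,0,30,0,0,0,0,0,0,30,0,0,0,0,0,0,30,0,0,0,0,0,0,30]

```text
t: 7.17
ee_pos: [0.6258, -0.2465, 0.0421]
ee_rot: [[-0.07, 0.998, 0.002], [0.998, 0.07, -0.001], [-0.001, 0.002, -1.0]]
ft_force: [0.7, -0.6, -2.2]
width: 0.0456
grasp_force: 36.8
```

servo_tool:
  series: [0.5,-2,5,0,0,0,30,0,0,4,0,0,0,30,0,0,2,0,0,0,30,0,0,0,0,0,0,30,0,0,0,0,0,0,30]

```text
t: 7.58
ee_pos: [0.6226, -0.246, 0.03]
ee_rot: [[-0.07, 0.998, 0.001], [0.998, 0.07, -0.0], [-0.0, 0.001, -1.0]]
ft_force: [-2.2, 0.4, 6.4]
width: 0.0452
grasp_force: 38.0
```

servo_tool:
  series: [0,0,0,0,0,0,48,0,0,0,0,0,0,52,0,0,0,0,0,0,57,0,0,0,0,0,0,60,0,0,0,0,0,0,60,0,0,0,0,0,0,60]

```text
t: 8.08
ee_pos: [0.6225, -0.2458, 0.0292]
ee_rot: [[-0.07, 0.998, -0.0], [0.998, 0.07, 0.0], [0.0, -0.0, -1.0]]
ft_force: [0.5, -0.4, 0.4]
width: 0.06
grasp_force: 0.0
```

servo_tool:
  series: [0,0,-15,0,0,0,60,0,0,-35,0,0,0,60,0,0,-41,0,0,0,60,0,0,-41,0,0,0,60,0,0,-18,0,0,0,60,0,0,0,0,0,0,60]

```text
t: 8.58
ee_pos: [0.625, -0.2469, 0.1848]
ee_rot: [[-0.07, 0.998, 0.007], [0.998, 0.07, -0.003], [-0.004, 0.007, -1.0]]
ft_force: [0.1, -0.4, 0.6]
width: 0.0601
grasp_force: 0.0
```

```bash
python3 - <<'E'
from h import *
see('placed',.055,.064,(.6228,-.2426),.045); 
see('p1',.045,.065,(.464,.397),.08,cam='top')
see('p2',.045,.065,(.592,.395),.08,cam='top')
see('cup',.06,.08,(.58,.287),.05,cam='top')
plan(.592,.355,.2,82.1)
E
```

```text
placed [ 623.1 -241.9] [46.9 47.3] ang 3.9 n 1060 ztop [0.0602 0.0611]
p1 [464.3 397.5] [46.7 48. ] ang 3.5 n 131 ztop [0.0544 0.0586]
p2 [591.7 395. ] [50.6 47. ] ang 81.8 n 134 ztop [0.055  0.0588]
cup [579.1 288.3] [50.8 47.5] ang 89.8 n 100 ztop [0.0729 0.0768]
from [ 0.6218 -0.2455  0.1781] yaw 94.01 d [-29.8 600.5  21.9] a -11.91 n 15
[40.1, 0.8, -1.5, 0.0, 0.0, 0.8]
[40.1, 0.3, -1.5, 0.0, 0.0, 0.8]
[40.1, -0.3, -1.5, 0.0, 0.0, 0.8]
[40.1, -0.9, -1.5, 0.0, 0.0, 0.8]
[40.1, -1.4, -1.5, 0.0, 0.0, 0.8]
[40.0, -2.0, -1.5, 0.0, 0.0, 0.8]
[40.0, -2.5, -1.5, 0.0, 0.0, 0.8]
[40.0, -3.1, -1.5, 0.0, 0.0, 0.8]
[39.9, -3.6, -1.5, 0.0, 0.0, 0.8]
[39.9, -4.2, -1.5, 0.0, 0.0, 0.8]
[39.8, -4.7, -1.5, 0.0, 0.0, 0.8]
[39.7, -5.3, -1.5, 0.0, 0.0, 0.8]
[39.7, -5.8, -1.5, 0.0, 0.0, 0.8]
[39.6, -6.4, -1.5, 0.0, 0.0, 0.8]
[39.5, -6.9, -1.5, 0.0, 0.0, 0.8]
```

Placed exactly where planned, square, with its top at 61 mm. Next planter.

servo_tool:
  series: [40,1,-1.5,0,0,0.8,65,40,0,-1.5,0,0,0.8,65,40,0,-1.5,0,0,0.8,65,40,-1,-1.5,0,0,0.8,65,40,-1.5,-1.5,0,0,0.8,65,40,-2,-1.5,0,0,0.8,65,40,-2.5,-1.5,0,0,0.8,65,40,-3,-1.5,0,0,0.8,65]

```text
t: 9.45
ee_pos: [0.6055, 0.0759, 0.1897]
ee_rot: [[0.043, 0.999, -0.003], [0.999, -0.043, -0.0], [-0.0, -0.003, -1.0]]
ft_force: [0.8, 0.1, 0.1]
width: 0.065
grasp_force: 0.0
```

servo_tool:
  series: [40,-3.5,-1.5,0,0,0.8,65,40,-4,-1.5,0,0,0.8,65,40,-4.5,-1.5,0,0,0.8,65,40,-5,-1.5,0,0,0.8,65,40,-6,-1.5,0,0,0.8,65,40,-6.5,-1.5,0,0,0.8,65,40,-7,-1.5,0,0,0.8,65,0,0,0,0,0,0,65]

```text
t: 10.12
ee_pos: [0.5923, 0.363, 0.2001]
ee_rot: [[0.136, 0.991, -0.001], [0.991, -0.136, 0.001], [0.001, -0.001, -1.0]]
ft_force: [-1.3, -0.5, -0.5]
width: 0.0651
grasp_force: 0.0
```

servo_tool:
  series: [0,0,0,0,0,0,65,0,0,0,0,0,0,65]

```text
t: 10.28
ee_pos: [0.593, 0.356, 0.2001]
ee_rot: [[0.138, 0.99, -0.002], [0.99, -0.138, -0.001], [-0.002, -0.002, -1.0]]
ft_force: [-1.2, -1.9, 0.1]
width: 0.065
grasp_force: 0.0
```

```bash
python3 - <<'E'
from h import *
d,P,r=see('p2',.045,.065,(.592,.395),.08)
plan(r[0][0]/1000,r[0][1]/1000,.018,82)
E
```

```text
p2 [591.9 396.3] [46.7 47. ] ang 81.8 n 1023 ztop [0.0552 0.0561]
from [0.5933 0.3553 0.2004] yaw 82.0 d [  -1.4   41.  -182.4] a -0.0 n 5
[8.1, -1.4, 36.5, 0.0, 0.0, 0.0]
[8.1, -1.4, 36.5, 0.0, 0.0, 0.0]
[8.1, -1.4, 36.5, 0.0, 0.0, 0.0]
[8.1, -1.4, 36.5, 0.0, 0.0, 0.0]
[8.1, -1.4, 36.5, 0.0, 0.0, 0.0]
```

servo_tool:
  series: [20,-3.5,20,0,0,0,65,20.4,-3.5,30,0,0,0,65,0,0,38,0,0,0,65,0,0,38,0,0,0,65,0,0,36,0,0,0,65,0,0,20,0,0,0,65,0,0,0,0,0,0,65,0,0,0,0,0,0,65]

```text
t: 11.0
ee_pos: [0.5922, 0.3956, 0.0189]
ee_rot: [[0.141, 0.99, -0.002], [0.99, -0.141, -0.001], [-0.002, -0.002, -1.0]]
ft_force: [-0.2, 0.1, 1.1]
width: 0.0649
grasp_force: 0.0
```

servo_tool:
  series: [0,0,0,0,0,0,55,0,0,0,0,0,0,30,0,0,0,0,0,0,30,0,0,0,0,0,0,30,0,0,0,0,0,0,30,0,0,0,0,0,0,30,0,0,0,0,0,0,30]

```text
t: 11.58
ee_pos: [0.5938, 0.3977, 0.0221]
ee_rot: [[0.139, 0.99, 0.003], [0.99, -0.139, 0.001], [0.002, 0.003, -1.0]]
ft_force: [0.9, -2.6, 9.2]
width: 0.0453
grasp_force: 37.6
```

servo_tool:
  series: [0,0,-15,0,0,0,30,0,0,-30,0,0,0,30,0,0,-41,0,0,0,30,0,0,-41,0,0,0,30,0,0,-33,0,0,0,30,0,0,0,0,0,0,30,0,0,0,0,0,0,30]

```text
t: 12.17
ee_pos: [0.5937, 0.3981, 0.1841]
ee_rot: [[0.139, 0.99, 0.005], [0.99, -0.139, 0.003], [0.004, 0.005, -1.0]]
ft_force: [-0.7, -0.3, -2.5]
width: 0.0456
grasp_force: 36.6
```

```bash
python3 - <<'E'
from h import *
plan(.5485,-.251,.17,93.95)
E
```

```text
from [0.5937 0.3981 0.1841] yaw 82.02 d [ -45.2 -649.1  -14.1] a 11.93 n 16
[-40.6, 2.8, 0.9, 0.0, 0.0, -0.7]
[-40.6, 2.3, 0.9, 0.0, 0.0, -0.7]
[-40.6, 1.8, 0.9, 0.0, 0.0, -0.7]
[-40.6, 1.3, 0.9, 0.0, 0.0, -0.7]
[-40.7, 0.7, 0.9, 0.0, 0.0, -0.7]
[-40.7, 0.2, 0.9, 0.0, 0.0, -0.7]
[-40.7, -0.3, 0.9, 0.0, 0.0, -0.7]
[-40.7, -0.9, 0.9, 0.0, 0.0, -0.7]
[-40.6, -1.4, 0.9, 0.0, 0.0, -0.7]
[-40.6, -1.9, 0.9, 0.0, 0.0, -0.7]
[-40.6, -2.5, 0.9, 0.0, 0.0, -0.7]
[-40.6, -3.0, 0.9, 0.0, 0.0, -0.7]
[-40.5, -3.5, 0.9, 0.0, 0.0, -0.7]
[-40.5, -4.0, 0.9, 0.0, 0.0, -0.7]
[-40.4, -4.6, 0.9, 0.0, 0.0, -0.7]
[-40.3, -5.1, 0.9, 0.0, 0.0, -0.7]
```

servo_tool:
  series: [-40.5,3,0.5,0,0,-0.7,30,-40.5,2.5,0.5,0,0,-0.7,30,-40.5,2,0.5,0,0,-0.7,30,-40.5,1.5,0.5,0,0,-0.7,30,-40.5,1,0.5,0,0,-0.8,30,-40.5,0,0.5,0,0,-0.8,30,-40.5,0,0.5,0,0,-0.8,30,-40.5,-1,0.5,0,0,-0.8,30]

```text
t: 12.83
ee_pos: [0.5692, 0.0719, 0.1752]
ee_rot: [[0.034, 0.999, -0.001], [0.999, -0.034, -0.0], [-0.0, -0.001, -1.0]]
ft_force: [0.8, -0.6, -1.2]
width: 0.0458
grasp_force: 36.6
```

servo_tool:
  series: [-40.5,-1.5,1,0,0,-0.8,30,-40.5,-2,1,0,0,-0.8,30,-40.5,-2.5,1,0,0,-0.8,30,-40.5,-3,1,0,0,-0.7,30,-40.5,-3.5,1,0,0,-0.7,30,-40.5,-4,1,0,0,-0.7,30,-40.5,-4.5,1,0,0,-0.7,30,-40.5,-5,1,0,0,-0.7,30]

```text
t: 13.5
ee_pos: [0.5471, -0.2523, 0.1671]
ee_rot: [[-0.069, 0.998, -0.001], [0.998, 0.069, 0.001], [0.001, -0.001, -1.0]]
ft_force: [1.3, -0.6, -2.4]
width: 0.0457
grasp_force: 36.6
```

servo_tool:
  series: [0,0,0,0,0,0,30,0,0,0,0,0,0,30,0,0,0,0,0,0,30,0,0,0,0,0,0,30]

```text
t: 13.83
ee_pos: [0.548, -0.2496, 0.1674]
ee_rot: [[-0.069, 0.998, -0.001], [0.998, 0.069, 0.001], [0.001, -0.001, -1.0]]
ft_force: [0.4, 0.8, -2.0]
width: 0.0454
grasp_force: 36.5
```

```bash
cat >> h.py <<'E'
CASE=np.array([548.0,-247.8]); CY=3.95
def held(cx):
    s=get_state(); R=np.array(s['ee_rot']); p=np.array(s['ee_pos']); d=grab_frame('wrist'); P=cloud(d,w(d,s)); Q=(P-p)@R*1000
    a=d['image'].astype(int); col=(abs(a[...,1]-np.minimum(a[...,0],a[...,2]))<25)&((a[...,0]-a[...,1]>40)|(a[...,2]-a[...,1]>60))
    with np.errstate(invalid='ignore'): q=Q[col&(abs(Q[...,1])<28)&(abs(Q[...,0])<45)&(Q[...,2]<-10)]
    top=np.percentile(q[:,2],2); r=cv2.minAreaRect(q[q[:,2]<top+4][:,:2].astype(np.float32)); print('held',r,'bottom at tool z',top+56)
    c=np.radians(CY); tgt=CASE+cx*np.array([np.cos(c),np.sin(c)])
    cur=p[:2]*1000+R[:2,0]*r[0][0]+R[:2,1]*r[0][1]; e=tgt-cur
    print('tcp',p,'yaw',np.degrees(np.arctan2(R[1,0],R[0,0])),'shift tool x',e@R[:2,0],'tool y',e@R[:2,1],'down to floor',p[2]*1000-5-(top+56))
E
python3 - <<'E'
from h import *
held(0)
see('p1',.045,.065,(.464,.397),.08,cam='top')
E
```

```text
held ((-1.5869503021240234, 0.21735572814941406), (48.1068115234375, 47.54377365112305), 0.19116489589214325) bottom at tool z 21.42003065657181
tcp [ 0.54803517 -0.24956854  0.16738571] yaw 93.93969552965207 shift tool x 3.353724921435369 tool y -0.13093274796374907 down to floor 140.9656766563041
p1 [464.1 397.8] [46.8 48.7] ang 2.7 n 133 ztop [0.0546 0.0595]
```

servo_tool:
  series: [3.4,0,25,0,0,0,30,0,0,38,0,0,0,30,0,0,35,0,0,0,30,0,0,22,0,0,0,30,0,0,12,0,0,0,30,0,0,4,0,0,0,30,0,0,0,0,0,0,30,0,0,0,0,0,0,30]

```text
t: 14.6
ee_pos: [0.5491, -0.2474, 0.0329]
ee_rot: [[-0.069, 0.998, 0.001], [0.998, 0.069, -0.001], [-0.001, 0.001, -1.0]]
ft_force: [0.6, 0.6, -2.0]
width: 0.0455
grasp_force: 36.4
```

servo_tool:
  series: [0,0,2,0,0,0,30,0,0,2,0,0,0,30,0,0,1,0,0,0,30,0,0,0,0,0,0,30,0,0,0,0,0,0,30]

```text
t: 15.02
ee_pos: [0.5484, -0.2475, 0.0271]
ee_rot: [[-0.068, 0.998, 0.001], [0.998, 0.068, -0.0], [-0.0, 0.001, -1.0]]
ft_force: [-0.6, 0.5, 1.4]
width: 0.0452
grasp_force: 36.9
```

servo_tool:
  series: [0,0,0,0,0,0,48,0,0,0,0,0,0,52,0,0,0,0,0,0,57,0,0,0,0,0,0,60,0,0,0,0,0,0,60,0,0,0,0,0,0,60]

```text
t: 15.52
ee_pos: [0.5482, -0.2473, 0.0267]
ee_rot: [[-0.068, 0.998, -0.0], [0.998, 0.068, 0.0], [0.0, -0.0, -1.0]]
ft_force: [0.4, -0.2, -0.4]
width: 0.0602
grasp_force: 0.0
```

servo_tool:
  series: [0,0,-15,0,0,0,60,0,0,-35,0,0,0,60,0,0,-41,0,0,0,60,0,0,-41,0,0,0,60,0,0,-28,0,0,0,60,0,0,0,0,0,0,60,0,0,0,0,0,0,60]

```text
t: 16.1
ee_pos: [0.5492, -0.2478, 0.1887]
ee_rot: [[-0.068, 0.998, 0.003], [0.998, 0.068, -0.002], [-0.002, 0.003, -1.0]]
ft_force: [0.0, 0.8, -0.5]
width: 0.06
grasp_force: 0.0
```

```bash
python3 - <<'E'
from h import *
see('placed',.055,.064,(.548,-.2478),.036); see('pl1',.055,.064,(.6228,-.2426),.036)
d,P,r=see('p1',.045,.065,(.464,.397),.08,cam='top')
plan(.464,.357,.2,92)
E
```

```text
placed [ 549.3 -248.7] [47.  46.9] ang 4.0 n 966 ztop [0.0602 0.0611]
pl1 [ 623.  -241.8] [47.5 47.7] ang 4.4 n 1082 ztop [0.0602 0.0612]
p1 [464.3 397.8] [46.6 48.2] ang 3.5 n 130 ztop [0.0545 0.0583]
from [ 0.5474 -0.2469  0.1855] yaw 93.91 d [-83.4 603.9  14.5] a -1.91 n 15
[40.5, -2.8, -1.0, 0.0, 0.0, 0.1]
[40.5, -2.9, -1.0, 0.0, 0.0, 0.1]
[40.5, -3.0, -1.0, 0.0, 0.0, 0.1]
[40.5, -3.1, -1.0, 0.0, 0.0, 0.1]
[40.5, -3.2, -1.0, 0.0, 0.0, 0.1]
[40.5, -3.3, -1.0, 0.0, 0.0, 0.1]
[40.5, -3.3, -1.0, 0.0, 0.0, 0.1]
[40.5, -3.4, -1.0, 0.0, 0.0, 0.1]
[40.5, -3.5, -1.0, 0.0, 0.0, 0.1]
[40.5, -3.6, -1.0, 0.0, 0.0, 0.1]
[40.5, -3.7, -1.0, 0.0, 0.0, 0.1]
[40.5, -3.8, -1.0, 0.0, 0.0, 0.1]
[40.5, -3.9, -1.0, 0.0, 0.0, 0.1]
[40.4, -4.0, -1.0, 0.0, 0.0, 0.1]
[40.4, -4.1, -1.0, 0.0, 0.0, 0.1]
```

servo_tool:
  series: [40.5,-3,-1,0,0,0.1,65,40.5,-3,-1,0,0,0.1,65,40.5,-3,-1,0,0,0.1,65,40.5,-3,-1,0,0,0.1,65,40.5,-3,-1,0,0,0.1,65,40.5,-3,-1,0,0,0.1,65,40.5,-3.5,-1,0,0,0.1,65,40.5,-3.5,-1,0,0,0.1,65]

```text
t: 16.92
ee_pos: [0.5017, 0.0762, 0.1934]
ee_rot: [[-0.054, 0.999, -0.002], [0.999, 0.054, -0.0], [-0.0, -0.003, -1.0]]
ft_force: [0.6, -0.2, -0.6]
width: 0.0654
grasp_force: 0.0
```

servo_tool:
  series: [40.5,-3.5,-1,0,0,0.1,65,40.5,-3.5,-1,0,0,0.1,65,40.5,-4,-1,0,0,0.1,65,40.5,-4,-1,0,0,0.1,65,40.5,-4,-1,0,0,0.2,65,40.5,-4,-1,0,0,0.2,65,40.5,-4,-1,0,0,0.2,65,0,0,0,0,0,0,65]

```text
t: 17.58
ee_pos: [0.461, 0.3623, 0.2004]
ee_rot: [[-0.04, 0.999, -0.001], [0.999, 0.04, 0.001], [0.001, -0.001, -1.0]]
ft_force: [-0.8, -0.9, -0.4]
width: 0.0652
grasp_force: 0.0
```

servo_tool:
  series: [0,0,0,0,0,0,65,0,0,0,0,0,0,65,0,0,0,0,0,0,65]

```text
t: 17.83
ee_pos: [0.4622, 0.3551, 0.2008]
ee_rot: [[-0.036, 0.999, -0.002], [0.999, 0.036, -0.001], [-0.001, -0.002, -1.0]]
ft_force: [-0.4, -0.4, 0.6]
width: 0.0648
grasp_force: 0.0
```

```bash
python3 - <<'E'
from h import *
d,P,r=see('p1',.045,.065,(.464,.397),.08)
plan(r[0][0]/1000,r[0][1]/1000,.018,90+(r[2] if r[2]<45 else r[2]-90))
E
```

```text
p1 [463.7 398.9] [47.  46.6] ang 2.1 n 1004 ztop [0.0552 0.0562]
from [0.4625 0.355  0.2011] yaw 92.03 d [   1.2   43.9 -183.1] a 0.08 n 5
[8.8, 0.5, 36.6, 0.0, 0.0, -0.0]
[8.8, 0.5, 36.6, 0.0, 0.0, -0.0]
[8.8, 0.6, 36.6, 0.0, 0.0, -0.0]
[8.8, 0.6, 36.6, 0.0, 0.0, -0.0]
[8.8, 0.6, 36.6, 0.0, 0.0, -0.0]
```

servo_tool:
  series: [22,1.4,20,0,0,0,65,22,1.4,30,0,0,0,65,0,0,38,0,0,0,65,0,0,38,0,0,0,65,0,0,36,0,0,0,65,0,0,20,0,0,0,65,0,0,0,0,0,0,65,0,0,0,0,0,0,65]

```text
t: 18.55
ee_pos: [0.4636, 0.3991, 0.0192]
ee_rot: [[-0.035, 0.999, -0.002], [0.999, 0.035, -0.001], [-0.001, -0.002, -1.0]]
ft_force: [0.8, 0.8, 0.8]
width: 0.0651
grasp_force: 0.0
```

servo_tool:
  series: [0,0,0,0,0,0,55,0,0,0,0,0,0,30,0,0,0,0,0,0,30,0,0,0,0,0,0,30,0,0,0,0,0,0,30,0,0,0,0,0,0,30,0,0,0,0,0,0,30]

```text
t: 19.13
ee_pos: [0.4649, 0.401, 0.0218]
ee_rot: [[-0.037, 0.999, 0.003], [0.999, 0.037, 0.002], [0.002, 0.003, -1.0]]
ft_force: [2.1, -3.3, 9.5]
width: 0.0458
grasp_force: 37.2
```

servo_tool:
  series: [0,0,-15,0,0,0,30,0,0,-30,0,0,0,30,0,0,-41,0,0,0,30,0,0,-41,0,0,0,30,0,0,-33,0,0,0,30,0,0,0,0,0,0,30,0,0,0,0,0,0,30]

```text
t: 19.72
ee_pos: [0.4648, 0.4014, 0.183]
ee_rot: [[-0.037, 0.999, 0.004], [0.999, 0.037, 0.004], [0.003, 0.005, -1.0]]
ft_force: [-0.3, -0.4, -1.4]
width: 0.0454
grasp_force: 36.7
```

```bash
python3 - <<'E'
from h import *
plan(.473,-.254,.17,93.95)
E
```

```text
from [0.4648 0.4014 0.183 ] yaw 92.11 d [   8.2 -655.4  -13. ] a 1.84 n 16
[-41.0, -1.0, 0.8, 0.0, 0.0, -0.1]
[-40.9, -1.1, 0.8, 0.0, 0.0, -0.1]
[-40.9, -1.2, 0.8, 0.0, 0.0, -0.1]
[-40.9, -1.2, 0.8, 0.0, 0.0, -0.1]
[-40.9, -1.3, 0.8, 0.0, 0.0, -0.1]
[-40.9, -1.4, 0.8, 0.0, 0.0, -0.1]
[-40.9, -1.5, 0.8, 0.0, 0.0, -0.1]
[-40.9, -1.6, 0.8, 0.0, 0.0, -0.1]
[-40.9, -1.7, 0.8, 0.0, 0.0, -0.1]
[-40.9, -1.7, 0.8, 0.0, 0.0, -0.1]
[-40.9, -1.8, 0.8, 0.0, 0.0, -0.1]
[-40.9, -1.9, 0.8, 0.0, 0.0, -0.1]
[-40.9, -2.0, 0.8, 0.0, 0.0, -0.1]
[-40.9, -2.1, 0.8, 0.0, 0.0, -0.1]
[-40.9, -2.1, 0.8, 0.0, 0.0, -0.1]
[-40.9, -2.2, 0.8, 0.0, 0.0, -0.1]
```

servo_tool:
  series: [-41,-1,0.5,0,0,-0.1,30,-41,-1,0.5,0,0,-0.1,30,-41,-1,0.5,0,0,-0.1,30,-41,-1,0.5,0,0,-0.1,30,-41,-1.5,0.5,0,0,-0.1,30,-41,-1.5,0.5,0,0,-0.1,30,-41,-1.5,0.5,0,0,-0.1,30,-41,-1.5,0.5,0,0,-0.1,30]

```text
t: 20.38
ee_pos: [0.4665, 0.0704, 0.1749]
ee_rot: [[-0.051, 0.999, -0.001], [0.999, 0.051, -0.0], [-0.0, -0.001, -1.0]]
ft_force: [1.1, -0.2, -2.3]
width: 0.0453
grasp_force: 36.6
```

servo_tool:
  series: [-41,-1.5,1,0,0,-0.1,30,-41,-1.5,1,0,0,-0.1,30,-41,-2,1,0,0,-0.1,30,-41,-2,1,0,0,-0.1,30,-41,-2,1,0,0,-0.1,30,-41,-2,1,0,0,-0.1,30,-41,-2,1,0,0,-0.1,30,-41,-2,1,0,0,-0.1,30]

```text
t: 21.05
ee_pos: [0.4701, -0.2577, 0.1667]
ee_rot: [[-0.064, 0.998, -0.001], [0.998, 0.064, 0.001], [0.001, -0.001, -1.0]]
ft_force: [0.8, 0.1, -2.4]
width: 0.0463
grasp_force: 36.6
```

servo_tool:
  series: [0,0,0,0,0,0,30,0,0,0,0,0,0,30,0,0,0,0,0,0,30,0,0,0,0,0,0,30,0,0,0,0,0,0,30,0,0,0,0,0,0,30]

```text
t: 21.55
ee_pos: [0.4715, -0.2549, 0.1677]
ee_rot: [[-0.066, 0.998, -0.0], [0.998, 0.066, 0.0], [0.0, -0.0, -1.0]]
ft_force: [0.3, 0.1, -0.9]
width: 0.0455
grasp_force: 36.5
```

```bash
python3 - <<'E'
from h import *
held(-75)
see('pl2',.055,.064,(.548,-.2478),.036); see('pl1',.055,.064,(.6228,-.2426),.036)
E
```

```text
held ((-1.8937797546386719, 0.3354778289794922), (47.171791076660156, 48.06197738647461), 89.8393783569336) bottom at tool z 21.186912671822114
tcp [ 0.47149112 -0.25489236  0.16771509] yaw 93.79450169749332 shift tool x 3.7038265455194073 tool y 1.4753188269465745 down to floor 141.5281767023633
pl2 [ 549.2 -249.1] [47.6 47.9] ang 4.2 n 1303 ztop [0.0602 0.0612]
pl1 [ 623.  -241.8] [48.7 47. ] ang 4.4 n 1395 ztop [0.0601 0.0611]
```

servo_tool:
  series: [3.5,1.5,25,0,0,-0.1,30,0,0,38,0,0,0,30,0,0,35,0,0,0,30,0,0,22,0,0,0,30,0,0,12,0,0,0,30,0,0,4,0,0,0,30,0,0,0,0,0,0,30,0,0,0,0,0,0,30]

```text
t: 22.37
ee_pos: [0.4731, -0.2525, 0.0323]
ee_rot: [[-0.067, 0.998, 0.001], [0.998, 0.067, -0.0], [-0.0, 0.001, -1.0]]
ft_force: [-0.3, 0.2, -1.6]
width: 0.0455
grasp_force: 36.4
```

servo_tool:
  series: [0,0,2,0,0,0,30,0,0,2,0,0,0,30,0,0,1,0,0,0,30,0,0,0,0,0,0,30,0,0,0,0,0,0,30]

```text
t: 22.78
ee_pos: [0.4728, -0.2525, 0.027]
ee_rot: [[-0.066, 0.998, 0.0], [0.998, 0.066, -0.0], [-0.0, 0.0, -1.0]]
ft_force: [-0.1, -0.5, -1.1]
width: 0.0458
grasp_force: 36.4
```

servo_tool:
  series: [0,0,0,0,0,0,48,0,0,0,0,0,0,52,0,0,0,0,0,0,57,0,0,0,0,0,0,60,0,0,0,0,0,0,60,0,0,0,0,0,0,60]

```text
t: 23.28
ee_pos: [0.4727, -0.2524, 0.0267]
ee_rot: [[-0.066, 0.998, -0.0], [0.998, 0.066, 0.0], [0.0, -0.0, -1.0]]
ft_force: [-0.6, -0.5, -0.5]
width: 0.0599
grasp_force: 0.0
```

servo_tool:
  series: [0,0,-15,0,0,0,60,0,0,-35,0,0,0,60,0,0,-41,0,0,0,60,0,0,-41,0,0,0,60,0,0,-28,0,0,0,60,0,0,0,0,0,0,60,0,0,0,0,0,0,60,0,0,0,0,0,0,60]

```text
t: 23.95
ee_pos: [0.4723, -0.2522, 0.1863]
ee_rot: [[-0.066, 0.998, -0.0], [0.998, 0.066, 0.0], [0.0, -0.0, -1.0]]
ft_force: [-0.2, 0.5, 0.1]
width: 0.0602
grasp_force: 0.0
```

```bash
python3 - <<'E'
from h import *
see('pl3',.055,.064,(.4732,-.253),.036); see('pl2',.055,.064,(.548,-.2478),.036); see('pl1',.055,.064,(.6228,-.2426),.036)
see('handle',.045,.07,(.56,-.031),.07,cam='top')
see('cover',.018,.04,(.56,-.031),.17,cam='top')
d=grab_frame('top')
for o in look_for(d,'planter1'): print(o)
plan(.56,.02,.2,85.4)
E
```

```text
pl3 [ 473.6 -253.8] [47.  47.1] ang 3.9 n 1029 ztop [0.0602 0.0611]
pl2 [ 549.2 -249. ] [47.4 47.8] ang 3.9 n 1109 ztop [0.0602 0.0611]
pl1 [ 622.9 -241.7] [48.2 47.3] ang 4.0 n 1224 ztop [0.0601 0.0611]
handle [558.8 -31.2] [23.8 98.7] ang 85.3 n 267 ztop [0.0567 0.0602]
cover [555.6 -78.7] [225.2 272. ] ang 85.3 n 3597 ztop [0.027  0.0309]
{'box': [312.2, 169.0, 332.8, 190.0], 'confidence': 0.71}
{'box': [315.5, 192.9, 336.8, 208.8], 'confidence': 0.51}
{'box': [321.0, 222.4, 326.1, 231.5], 'confidence': 0.43}
from [ 0.4724 -0.2523  0.186 ] yaw 93.81 d [ 87.6 272.3  14. ] a -8.41 n 7
[38.0, 15.1, -2.0, 0.0, 0.0, 1.2]
[38.3, 14.3, -2.0, 0.0, 0.0, 1.2]
[38.6, 13.5, -2.0, 0.0, 0.0, 1.2]
[38.8, 12.7, -2.0, 0.0, 0.0, 1.2]
[39.1, 11.8, -2.0, 0.0, 0.0, 1.2]
[39.3, 11.0, -2.0, 0.0, 0.0, 1.2]
[39.6, 10.2, -2.0, 0.0, 0.0, 1.2]
```

```bash
python3 - <<'E'
from h import *
plan(.545,-.031,.2,-4.7)
E
```

```text
from [ 0.4724 -0.2523  0.186 ] yaw 93.81 d [ 72.6 221.3  14. ] a -98.51 n 15
[14.4, 5.8, -0.9, 0.0, 0.0, 6.6]
[15.0, 4.1, -0.9, 0.0, 0.0, 6.6]
[15.3, 2.4, -0.9, 0.0, 0.0, 6.6]
[15.5, 0.6, -0.9, 0.0, 0.0, 6.6]
[15.5, -1.2, -0.9, 0.0, 0.0, 6.6]
[15.2, -2.9, -0.9, 0.0, 0.0, 6.6]
[14.8, -4.7, -0.9, 0.0, 0.0, 6.6]
[14.2, -6.3, -0.9, 0.0, 0.0, 6.6]
[13.4, -7.9, -0.9, 0.0, 0.0, 6.6]
[12.4, -9.4, -0.9, 0.0, 0.0, 6.6]
[11.2, -10.7, -0.9, 0.0, 0.0, 6.6]
[9.9, -11.9, -0.9, 0.0, 0.0, 6.6]
[8.5, -13.0, -0.9, 0.0, 0.0, 6.6]
[7.0, -13.9, -0.9, 0.0, 0.0, 6.6]
[5.3, -14.6, -0.9, 0.0, 0.0, 6.6]
```

servo_tool:
  series: [14.5,6,-1,0,0,6.6,60,15,4,-1,0,0,6.6,60,15.5,2.5,-1,0,0,6.6,60,15.5,0.5,-1,0,0,6.6,60,15.5,-1,-1,0,0,6.6,60,15,-3,-1,0,0,6.6,60,15,-4.5,-1,0,0,6.6,60,14,-6.5,-1,0,0,6.6,60]

```text
t: 24.97
ee_pos: [0.5118, -0.1336, 0.1945]
ee_rot: [[0.758, 0.652, -0.0], [0.652, -0.758, 0.0], [-0.0, -0.0, -1.0]]
ft_force: [-0.6, 0.0, 1.1]
width: 0.06
grasp_force: 0.0
```

servo_tool:
  series: [13.5,-8,-1,0,0,6.6,60,12.5,-9.5,-1,0,0,6.6,60,11,-10.5,-1,0,0,6.6,60,10,-12,-1,0,0,6.6,60,8.5,-13,-1,0,0,6.6,60,7,-14,-1,0,0,6.6,60,5.5,-14.5,-1,0,0,6.6,60,0,0,0,0,0,0,60]

```text
t: 25.63
ee_pos: [0.5471, -0.0291, 0.2016]
ee_rot: [[0.995, -0.097, 0.0], [-0.097, -0.995, 0.001], [0.0, -0.001, -1.0]]
ft_force: [-0.5, 1.2, 0.3]
width: 0.06
grasp_force: 0.0
```

servo_tool:
  series: [0,0,0,0,0,0,60,0,0,0,0,0,0,60,0,0,0,0,0,0,60,0,0,0,0,0,0,60]

```text
t: 25.97
ee_pos: [0.5462, -0.0318, 0.2016]
ee_rot: [[0.996, -0.09, -0.0], [-0.09, -0.996, -0.0], [-0.0, 0.0, -1.0]]
ft_force: [0.7, -0.5, -0.2]
width: 0.06
grasp_force: 0.0
```

```bash
python3 - <<'E'
from h import *
d,P,r=see('handle',.05,.07,(.559,-.031),.07)
d,P,r2=see('cover',.018,.04,(.56,-.031),.17)
cv2.imwrite('pics/w5.png',d['image'])
plan(r[0][0]/1000,r[0][1]/1000,.032,-4.7)
E
```

```text
handle [559.5 -31.7] [23.9 98.9] ang 85.4 n 2096 ztop [0.0568 0.0578]
cover [554.9 -79.5] [226.1 272.6] ang 85.3 n 25951 ztop [0.0272 0.0285]
from [ 0.5463 -0.0317  0.2017] yaw -5.18 d [  13.2   -0.  -169.7] a 0.48 n 5
[2.6, -0.2, 33.9, 0.0, 0.0, -0.1]
[2.6, -0.2, 33.9, 0.0, 0.0, -0.1]
[2.6, -0.2, 33.9, 0.0, 0.0, -0.1]
[2.6, -0.2, 33.9, 0.0, 0.0, -0.1]
[2.6, -0.2, 33.9, 0.0, 0.0, -0.1]
```

View pics/w5.png

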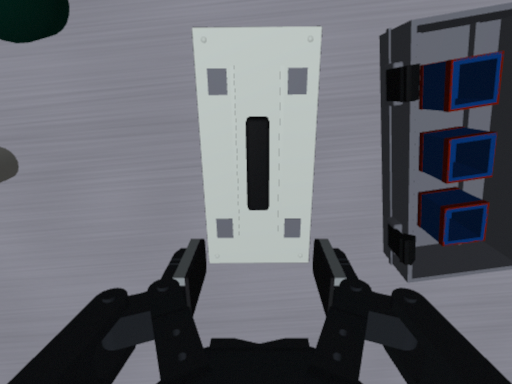

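The view shows the cover with its handle centred at (257,163), and all three planters standing in the channel at right. Gripping the handle.

servo_tool:
  series: [7,-0.5,30,0,0,-0.5,60,6,-0.5,40,0,0,0,60,0,0,40,0,0,0,60,0,0,36,0,0,0,60,0,0,18,0,0,0,60,0,0,5.5,0,0,0,60,0,0,0,0,0,0,60,0,0,0,0,0,0,60]

```text
t: 26.73
ee_pos: [0.56, -0.0315, 0.033]
ee_rot: [[0.997, -0.082, 0.001], [-0.082, -0.997, -0.0], [0.001, 0.0, -1.0]]
ft_force: [0.7, 0.3, 0.2]
width: 0.0597
grasp_force: 0.0
```

servo_tool:
  newtons: 80
  series: [0,0,0,0,0,0,40,0,0,0,0,0,0,30,0,0,0,0,0,0,12,0,0,0,0,0,0,12,0,0,0,0,0,0,12,0,0,0,0,0,0,12,0,0,0,0,0,0,12,0,0,0,0,0,0,12]

```text
t: 27.4
ee_pos: [0.5604, -0.0316, 0.0336]
ee_rot: [[0.997, -0.082, 0.002], [-0.082, -0.997, -0.001], [0.002, 0.0, -1.0]]
ft_force: [-1.4, -3.5, 11.6]
width: 0.0225
grasp_force: 77.8
```

servo_tool:
  series: [0,0,-8,0,0,0,12,0,0,-20,0,0,0,12,0,0,-30,0,0,0,12,0,0,-35,0,0,0,12,0,0,-30,0,0,0,12,0,0,-17,0,0,0,12,0,0,0,0,0,0,12,0,0,0,0,0,0,12]

```text
t: 28.07
ee_pos: [0.5598, -0.0312, 0.1734]
ee_rot: [[0.997, -0.082, 0.002], [-0.082, -0.997, -0.0], [0.002, 0.0, -1.0]]
ft_force: [-0.7, -0.7, -4.0]
width: 0.0225
grasp_force: 79.3
```

```bash
python3 - <<'E'
from h import *
s=get_state(); R=np.array(s['ee_rot']); p=np.array(s['ee_pos']); print(s['ft_force'],s['moment'])
d,P,r=see('plate',.10,.19,(.56,-.031),.2)
Q=(P-p)@R*1000
with np.errstate(invalid='ignore'): m=(abs(Q[...,0])<150)&(abs(Q[...,1])<75)&(Q[...,2]>-5)&(Q[...,2]<25)&(abs(Q[...,1])>20)
q=Q[m]; A=np.linalg.lstsq(np.c_[q[:,:2],np.ones(len(q))],q[:,2],rcond=None)[0]; print('plate plane slope deg',np.degrees(A[:2]),'z',A[2]); r=cv2.minAreaRect(q[:,:2].astype(np.float32)); print(r)
plan(.548,-.248,.185,3.95,step=30)
E
```

```text
[-0.69902704 -0.74070291 -4.02065094] [ 0.04074568 -0.04125465 -0.01650468]
plate [571.1 -32.5] [130.6 227.5] ang 85.2 n 62663 ztop [0.1668 0.168 ]
plate plane slope deg [0.05667517 0.01481282] z 6.528065824380167
((11.290031433105469, 0.33852386474609375), (227.4161376953125, 130.585205078125), 0.061795298010110855)
from [ 0.5591 -0.0312  0.1721] yaw -4.69 d [ -11.1 -216.8   12.9] a 8.64 n 8
[0.8, 27.1, -1.6, 0.0, 0.0, -1.1]
[0.3, 27.1, -1.6, 0.0, 0.0, -1.1]
[-0.2, 27.1, -1.6, 0.0, 0.0, -1.1]
[-0.7, 27.1, -1.6, 0.0, 0.0, -1.1]
[-1.2, 27.1, -1.6, 0.0, 0.0, -1.1]
[-1.7, 27.1, -1.6, 0.0, 0.0, -1.1]
[-2.2, 27.0, -1.6, 0.0, 0.0, -1.1]
[-2.7, 27.0, -1.6, 0.0, 0.0, -1.1]
```

servo_tool:
  series: [1,15,-3,0,0,-1,12,0.5,27,-3,0,0,-1,12,0,30,-3,0,0,-1,12,0,30,-3,0,0,-1.2,12,-1,30,0,0,0,-1.2,12,-1.5,30,0,0,0,-1.2,12,-2,30,0,0,0,-1.2,12,-3,25,0,0,0,-0.9,12]

```text
t: 28.78
ee_pos: [0.5496, -0.2499, 0.1823]
ee_rot: [[0.997, 0.071, -0.003], [0.071, -0.997, 0.001], [-0.002, -0.001, -1.0]]
ft_force: [1.4, -0.3, -3.7]
width: 0.0223
grasp_force: 79.2
```

servo_tool:
  series: [0,0,0,0,0,0,12,0,0,0,0,0,0,12,0,0,0,0,0,0,12,0,0,0,0,0,0,12,0,0,0,0,0,0,12,0,0,0,0,0,0,12]

```text
t: 29.28
ee_pos: [0.5507, -0.2475, 0.184]
ee_rot: [[0.997, 0.071, -0.0], [0.071, -0.997, 0.0], [-0.0, -0.0, -1.0]]
ft_force: [-0.7, -1.4, -2.9]
width: 0.0222
grasp_force: 79.4
```

```bash
python3 - <<'E'
from h import *
s=get_state(); R=np.array(s['ee_rot']); p=np.array(s['ee_pos']); print(p,R.round(4))
d=grab_frame('wrist'); P=cloud(d,w(d,s)); cv2.imwrite('pics/w6.png',d['image']); Z=P[...,2]
Q=(P-p)@R*1000
with np.errstate(invalid='ignore'):
  m=(abs(Q[...,0])<150)&(abs(Q[...,1])<75)&(Q[...,2]>2)&(Q[...,2]<12)&(abs(Q[...,1])>20)
  print('plate in tool',cv2.minAreaRect(Q[m][:,:2].astype(np.float32)))
plan(.5475,-.248,.185,3.95)
E
```

```text
[ 0.55069944 -0.24751864  0.18404935] [[ 9.975e-01  7.090e-02 -4.000e-04]
 [ 7.090e-02 -9.975e-01  3.000e-04]
 [-3.000e-04 -3.000e-04 -1.000e+00]]
plate in tool ((10.696212768554688, 0.52642822265625), (130.43338012695312, 228.80564880371094), 89.87323760986328)
from [ 0.5508 -0.2477  0.1842] yaw 4.06 d [-3.3 -0.3  0.8] a -0.11 n 1
[-3.3, 0.1, -0.8, 0.0, 0.0, 0.1]
```

View pics/w6.png

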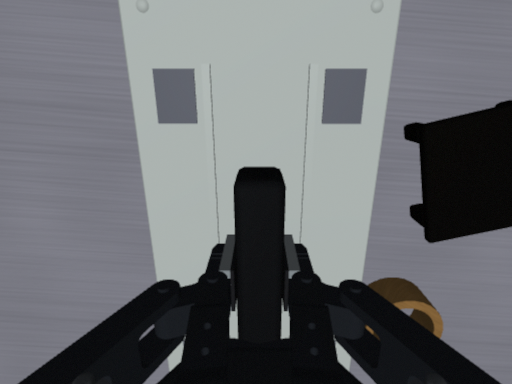

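The cover hangs square below the tool and covers the case entirely; the leg screws sit at (142,5) and (377,5). I'll use them to check the cover's offset in the grip.

```bash
python3 - <<'E'
from h import *
s=get_state(); R=np.array(s['ee_rot']); p=np.array(s['ee_pos']); d=grab_frame('wrist'); P=cloud(d,w(d,s)); Q=(P-p)@R*1000
K=d['camera_matrix']; 
for u,v in((142,6),(377,6)): print(Q[v,u].round(1))
h=Q[(abs(Q[...,1])<14)&(Q[...,2]<-20)&(Q[...,2]>-30)&(Q[...,0]<70)]; print('handle far end x',h[:,0].max() if len(h) else None, 'y',np.percentile(h[:,1],[2,98]))
S=np.load('scene.npy'); Z=S[...,2]
P0=np.load('top.npy')
c=np.radians(3.95)
for nm,A in(('scene',S),('top',P0)):
  e=A[...,:2]*1000-CASE; cx=e[...,0]*np.cos(c)+e[...,1]*np.sin(c); cy=-e[...,0]*np.sin(c)+e[...,1]*np.cos(c); z=A[...,2]*1000
  with np.errstate(invalid='ignore'):
    rim=(z>62)&(z<72)
    k=rim&(abs(cx)<60)&(abs(cy)<75)&(abs(cy)>50); print(nm,'y',[np.percentile(cy[k&g],[5,50,95]).round(1) for g in(cy>0,cy<0) if (k&g).sum()>3])
    k=rim&(abs(cy)<50)&(abs(cx)<145)&(abs(cx)>115); print(nm,'x',[np.percentile(cx[k&g],[5,50,95]).round(1) for g in(cx>0,cx<0) if (k&g).sum()>3])
E
```

```text
[122.2 -53.3   6.9]
[122.   53.8   6.3]
handle far end x 48.49876581395334 y [-10.93985752  11.67158851]
scene y [array([57.6, 62.7, 66. ]), array([-66.7, -61.8, -58.4])]
scene x [array([130.5, 134.2, 135.7]), array([-136.9, -133.1, -130.9])]
top y [array([59.2, 61.7, 64.3]), array([-65.9, -62.6, -60.5])]
top x [array([131.4, 133.8, 136.3]), array([-135.1, -132.8, -130.5])]
```

servo_tool:
  series: [-0.6,0,15,0,0,0.1,12,0,0,25,0,0,0,12,0,0,20,0,0,0,12,0,0,12,0,0,0,12,0,0,4,0,0,0,12,0,0,0,0,0,0,12,0,0,0,0,0,0,12]

```text
t: 29.97
ee_pos: [0.5506, -0.2486, 0.1089]
ee_rot: [[0.998, 0.068, 0.001], [0.068, -0.998, -0.0], [0.001, 0.0, -1.0]]
ft_force: [-0.3, 0.8, -3.3]
width: 0.0225
grasp_force: 79.4
```

servo_tool:
  series: [0,0,2,0,0,0,12,0,0,2,0,0,0,12,0,0,2,0,0,0,12,0,0,0,0,0,0,12,0,0,0,0,0,0,12,0,0,0,0,0,0,12]

```text
t: 30.47
ee_pos: [0.5501, -0.2485, 0.1023]
ee_rot: [[0.998, 0.068, 0.0], [0.068, -0.998, -0.0], [0.0, 0.0, -1.0]]
ft_force: [0.6, 0.5, -3.0]
width: 0.0229
grasp_force: 79.4
```

servo_tool:
  series: [0,-0.9,2,0,0,0,12,0,0,2,0,0,0,12,0,0,1,0,0,0,12,0,0,0,0,0,0,12,0,0,0,0,0,0,12,0,0,0,0,0,0,12]

```text
t: 30.97
ee_pos: [0.5501, -0.2475, 0.0972]
ee_rot: [[0.998, 0.068, -0.0], [0.068, -0.998, 0.0], [-0.0, -0.0, -1.0]]
ft_force: [1.4, -0.1, -3.4]
width: 0.0222
grasp_force: 79.4
```

servo_tool:
  series: [0,0,2,0,0,0,12,0,0,2,0,0,0,12,0,0,1,0,0,0,12,0,0,1,0,0,0,12,0,0,0,0,0,0,12,0,0,0,0,0,0,12,0,0,0,0,0,0,12]

```text
t: 31.55
ee_pos: [0.55, -0.2476, 0.0912]
ee_rot: [[0.998, 0.068, 0.0], [0.068, -0.998, 0.0], [0.0, -0.0, -1.0]]
ft_force: [-0.2, 0.9, -4.0]
width: 0.0227
grasp_force: 79.4
```

servo_tool:
  series: [0,0,1,0,0,0,12,0,0,1,0,0,0,12,0,0,0,0,0,0,12,0,0,0,0,0,0,12,0,0,0,0,0,0,12]

```text
t: 31.97
ee_pos: [0.5504, -0.2478, 0.0894]
ee_rot: [[0.998, 0.068, 0.001], [0.068, -0.998, -0.0], [0.001, 0.0, -1.0]]
ft_force: [1.9, -2.5, 0.1]
width: 0.0223
grasp_force: 79.9
```

```bash
python3 - <<'E'
from h import *
s=get_state(); print(s['ee_pos'],s['ft_force'],s['moment'])
d=grab_frame('scene'); cv2.imwrite('pics/s7.png',cv2.resize(d['image'][120:230,150:330],None,fx=4,fy=4,interpolation=cv2.INTER_CUBIC))
d=grab_frame('wrist'); P=cloud(d,w(d,s)); Q=(P-np.array(s['ee_pos']))@np.array(s['ee_rot'])*1000
m=(abs(Q[...,0])<150)&(abs(Q[...,1])<60)&(Q[...,2]>2)&(Q[...,2]<12)&(abs(Q[...,1])>20); print('plate top z',np.percentile(P[m][:,2],[5,50,95]))
E
```

```text
[ 0.5503658  -0.24777662  0.08942673] [ 1.86536291 -2.53964997  0.07678646] [-0.28111251 -0.19882918  0.03801896]
plate top z [0.08174741 0.08287472 0.08453646]
```

View pics/s7.png

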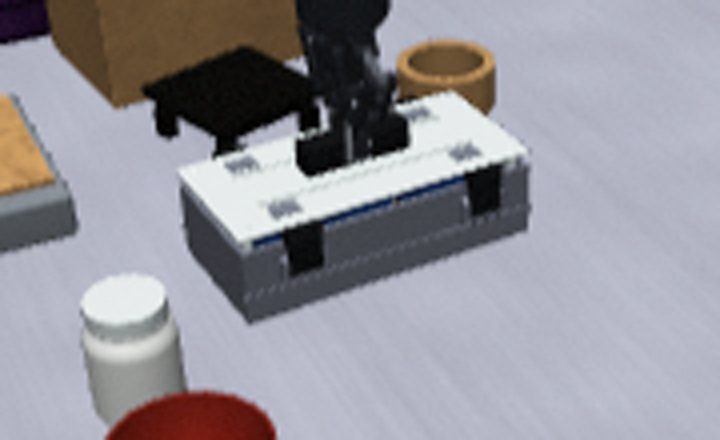

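The cover rests on the clip noses with its legs inside and the planters below (blue glimpsed at (330,215)). Releasing it and lining up on press1 with shut fingers.

servo_tool:
  series: [0,0,0,0,0,0,26,0,0,0,0,0,0,32,0,0,0,0,0,0,40,0,0,0,0,0,0,45,0,0,-2,0,0,0,45,0,0,-10,0,0,0,45,0,0,-25,0,0,0,45,0,0,-30,0,0,0,45]

```text
t: 32.73
ee_pos: [0.5489, -0.247, 0.1562]
ee_rot: [[0.998, 0.068, -0.003], [0.068, -0.998, 0.001], [-0.003, -0.002, -1.0]]
ft_force: [0.3, 0.1, 0.0]
width: 0.0453
grasp_force: 0.0
```

servo_tool:
  newtons: 30
  series: [0,0,-15,0,0,0,20,20,-10,0,0,0,0,0,35,-16,0,0,0,0,0,28,-16,0,0,0,0,0,0,0,0,0,0,0,0,0,0,0,0,0,0,0,0,0,0,0,0,0,0,0,0,0,0,0,0,0]

```text
t: 33.4
ee_pos: [0.6292, -0.2003, 0.1715]
ee_rot: [[0.998, 0.068, -0.0], [0.068, -0.998, 0.0], [-0.0, -0.0, -1.0]]
ft_force: [-0.1, 0.3, 0.2]
width: -0.0003
grasp_force: 0.0
```

```bash
cat >> h.py <<'E'
def level(cam='wrist'):
    s=get_state(); d=grab_frame(cam); P=cloud(d,w(d,s)); e=P[...,:2]*1000-CASE; c=np.radians(CY)
    cx=e[...,0]*np.cos(c)+e[...,1]*np.sin(c); cy=-e[...,0]*np.sin(c)+e[...,1]*np.cos(c); z=P[...,2]*1000
    with np.errstate(invalid='ignore'): m=(abs(cx)<130)&(abs(cy)<57)&(abs(cy)>17)&(z>66)&(z<92)
    q=np.c_[cx[m],cy[m],np.ones(m.sum())]; A=np.linalg.lstsq(q,z[m],rcond=None)[0]
    k=abs(q@A-z[m])<2; A=np.linalg.lstsq(q[k],z[m][k],rcond=None)[0]
    for i,(x,y) in enumerate(((85,42),(85,-42),(-85,42),(-85,-42))): print('press',i+1,'z',(A@[x,y,1]).round(1),end='; ')
    print(cam,m.sum(),k.sum()); 
    k2=(z>66)&(z<92)&(abs(cx)<145)&(abs(cy)<75)
    return d,P
def go(cx,cy,z):
    c=np.radians(CY); t=CASE+[.2,.1]+np.array([cx*np.cos(c)-cy*np.sin(c),cx*np.sin(c)+cy*np.cos(c)])
    s=get_state(); R=np.array(s['ee_rot']); p=np.array(s['ee_pos'])*1000; print('tcp',p.round(1),'F',np.round(s['ft_force'],1),'shift',((np.r_[t,z]-p)@R).round(1),'yaw err',np.degrees(np.arctan2(R[1,0],R[0,0])).round(2)-CY)
E
python3 - <<'E'
from h import *
level(); go(85,42,95)
E
```

```text
press 1 z 83.5; press 2 z 83.2; press 3 z 83.2; press 4 z 83.0; wrist 10928 10604
tcp [ 629.2 -200.5  171.5] F [-0.1 -0.3 -0.2] shift [ 1.  -0.5 76.5] yaw err -0.0900000000000003
```

Level at 83 mm on all four clips. Pressing at press1.

servo_tool:
  series: [1,-0.5,25,0,0,0,0,0,0,30,0,0,0,0,0,0,17,0,0,0,0,0,0,6,0,0,0,0,0,0,4,0,0,0,0,0,0,0,0,0,0,0,0,0,0,0,0,0,0]

```text
t: 34.03
ee_pos: [0.6314, -0.1999, 0.0903]
ee_rot: [[0.998, 0.068, 0.001], [0.068, -0.998, -0.0], [0.001, 0.001, -1.0]]
ft_force: [0.3, -0.5, 0.6]
width: 0.0001
grasp_force: 0.0
```

servo_tool:
  series: [0,0,2,0,0,0,0,0,0,2,0,0,0,0,0,0,1,0,0,0,0,0,0,0,0,0,0,0,0,0,0,0,0,0,0]

```text
t: 34.45
ee_pos: [0.631, -0.1994, 0.0844]
ee_rot: [[0.998, 0.068, 0.0], [0.068, -0.998, -0.0], [0.0, 0.0, -1.0]]
ft_force: [0.5, -0.2, 0.2]
width: -0.0003
grasp_force: 0.0
```

servo_tool:
  series: [0,0,1.5,0,0,0,0,0,0,1.5,0,0,0,0,0,0,0,0,0,0,0,0,0,0,0,0,0,0]

```text
t: 34.78
ee_pos: [0.6312, -0.1996, 0.0813]
ee_rot: [[0.998, 0.068, 0.001], [0.068, -0.998, -0.0], [0.001, 0.0, -1.0]]
ft_force: [1.1, -1.3, 1.8]
width: 0.0
grasp_force: 1.3
```

servo_tool:
  series: [0,0,1,0,0,0,0,0,0,1,0,0,0,0,0,0,0,0,0,0,0,0,0,0,0,0,0,0]

```text
t: 35.12
ee_pos: [0.6311, -0.1994, 0.0792]
ee_rot: [[0.998, 0.068, 0.0], [0.068, -0.998, -0.0], [0.0, 0.0, -1.0]]
ft_force: [1.7, -0.5, 2.9]
width: -0.0001
grasp_force: 1.3
```

servo_tool:
  series: [0,0,1,0,0,0,0,0,0,1,0,0,0,0,0,0,1,0,0,0,0,0,0,0,0,0,0,0,0,0,0,0,0,0,0]

```text
t: 35.53
ee_pos: [0.6304, -0.1992, 0.0758]
ee_rot: [[0.998, 0.068, -0.001], [0.068, -0.998, 0.0], [-0.001, -0.0, -1.0]]
ft_force: [0.6, 0.1, -0.3]
width: -0.0002
grasp_force: 0.0
```

```bash
python3 - <<'E'
from h import *
d,P=level(); cv2.imwrite('pics/w8.png',d['image']); go(85,42,72)
E
```

```text
press 1 z 73.6; press 2 z 80.8; press 3 z 74.2; press 4 z 81.4; wrist 16633 15196
tcp [ 630.5 -199.3   75.9] F [-0.3 -0.3  0.1] shift [-0.5  0.6  3.9] yaw err -0.050000000000000266
```

View pics/w8.png

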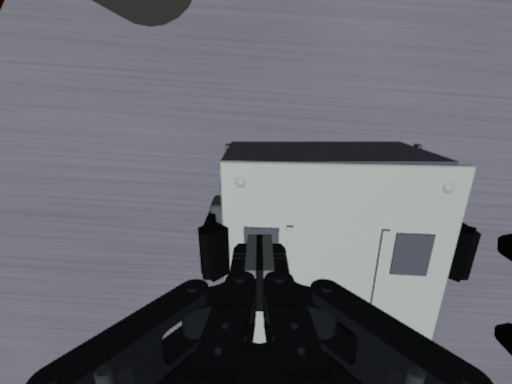

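The +y side has dropped at both clips (73.6 and 74.2 mm), and the −y side is still up at 81 mm. I'll seat press1, then go to press2.

servo_tool:
  series: [0,0,2,0,0,0,0,0,0,2,0,0,0,0,0,0,1.5,0,0,0,0,0,0,1.5,0,0,0,0,0,0,1,0,0,0,0,0,0,0,0,0,0,0,0,0,0,0,0,0,0]

```text
t: 36.17
ee_pos: [0.6314, -0.1998, 0.0718]
ee_rot: [[0.998, 0.068, 0.002], [0.068, -0.998, -0.001], [0.002, 0.001, -1.0]]
ft_force: [-16.0, 3.6, 55.3]
width: -0.0001
grasp_force: 27.2
```

servo_tool:
  series: [0,0,-10,0,0,0,0,0,0,-30,0,0,0,0,0,0,-30,0,0,0,0,0,28,0,0,0,0,0,0,28,0,0,0,0,0,0,28,0,0,0,0,0,0,0,0,0,0,0,0,0,0,0,0,0,0,0]

```text
t: 36.83
ee_pos: [0.6363, -0.2845, 0.1378]
ee_rot: [[0.998, 0.066, -0.0], [0.066, -0.998, 0.0], [-0.0, -0.0, -1.0]]
ft_force: [-0.1, 0.8, -0.3]
width: 0.0001
grasp_force: 0.0
```

```bash
python3 - <<'E'
from h import *
d,P=level(); go(85,-42,90)
E
```

```text
press 1 z 71.5; press 2 z 71.5; press 3 z 71.3; press 4 z 71.4; wrist 11719 11420
tcp [ 636.2 -283.4  137.8] F [-0.1  0.7 -0.6] shift [-0.3  0.4 47.8] yaw err -0.11000000000000032
```

The press peaked at 55 N, more than I intended. All four corners now read 71.4 mm, level and home. I'll back off for a final check from above.

servo_tool:
  series: [-20,-10,-30,0,0,0,0,-40,-10,-30,0,0,0,0,-40,-10,-30,0,0,0,0,-40,-10,-10,0,0,0,0,-20,0,0,0,0,0,0,0,0,0,0,0,0,0,0,0,0,0,0,0,0,0,0,0,0,0,0,0]

```text
t: 37.55
ee_pos: [0.4906, -0.2565, 0.2272]
ee_rot: [[0.998, 0.069, 0.001], [0.069, -0.998, -0.0], [0.001, 0.0, -1.0]]
ft_force: [0.6, 0.6, -0.3]
width: 0.0
grasp_force: 0.0
```

```bash
python3 - <<'E'
from h import *
d,P=level(); level('scene'); level('top'); cv2.imwrite('pics/w9.png',d['image'])
t=grab_frame('scene'); cv2.imwrite('pics/s9.png',cv2.resize(t['image'][120:230,150:330],None,fx=4,fy=4,interpolation=cv2.INTER_CUBIC))
t=grab_frame('top'); print([(o['box'],o['confidence']) for o in look_for(t,'planter1')])
E
```

```text
press 1 z 71.6; press 2 z 71.6; press 3 z 71.4; press 4 z 71.4; wrist 18242 17459
press 1 z 73.8; press 2 z 73.9; press 3 z 74.1; press 4 z 74.3; scene 706 609
press 1 z 71.0; press 2 z 71.4; press 3 z 71.2; press 4 z 71.5; top 1637 906
[([303.6, 154.5, 352.7, 248.1], 0.46)]
```

View pics/w9.png

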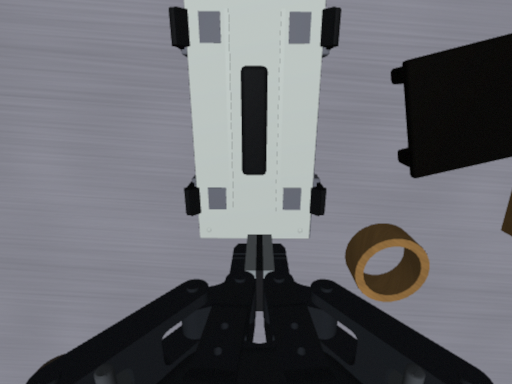

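View pics/s9.png

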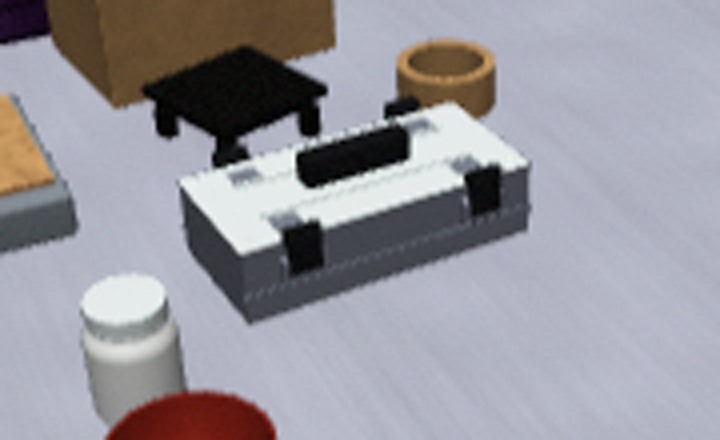

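The cover lies flush on the rim with all four clips over its edge, wrist view (180,28), (330,28), (193,200), (317,200). No planter is left on the bench and the robot is clear.

```bash
python3 -c "
from bench import *
print(sign_off())"
```

```text
the job is handed in; nothing more can be done
None
```

Job handed in: all three planters stand in a row in the case channel, within about 1.5 mm of straight, and the cover measures level and flush at all four clips; one press peaked at 55 N, above the recommended 8 to 18 N, on the closed fingertips rather than the arm or gripper body.

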